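Fill the nut bowl and turn it to the guest

TASK

Pour all eight nuts from the steel cup into the larger white bowl on the lazy Susan, and only then turn the lazy Susan by its upright wooden post so that this bowl stops squarely in front of the dinner plate, at the point nearest it. Leave the empty cup standing upright on the table, and do not shift the wine glasses or the bottle.

Things in the scene. Friction and masses are not known exactly. Their poses are not given: they have to be found in the camera images.
- cup: open plain steel cup, upright on the table with eight nuts in it. 100 mm tall, outside 60 mm wide at the foot and 68 mm at the rim, wall 3 mm, floor 5 mm thick, about 0.18 kg (varies) plus nuts. Origin: centre of its underside; z runs up its axis. It stands left or right of the lazy Susan, about 0.3 m from its axis, and the bottle on the other side
- cup_mouth (a point): centre of the cup's mouth, on the cup's axis at rim height, 100 mm above its underside
- turntable (a joint): angle of the lazy Susan's top (rad), growing counter-clockwise from above; 0 and 2 pi: bowl nearest the plate; stops at -0.6 and 6.9. Wooden disc 280 mm across, upper face 40 mm above the table; friction 0.12 N m holds it. Fixed on it, counter-clockwise from the bowl (0 deg): pepper mill 112 deg, turning post 180, small ramekin 248 (85 mm from the axis, 66 mm wide, 42 mm tall)
- susan_foot: fixed wooden foot under the disc, 140 mm across. Origin on the turning axis, at table height; its x axis points to the dinner plate's centre
- bowl_floor (a point): 75 mm from the turning axis: centre of the inner floor of the round white bowl on the lazy Susan, 45 mm above the table. The bowl is 114 mm across the rim outside and 106 mm inside, 50 mm tall (rim 90 mm above the table); it is the larger of the two white vessels there
- post_top (a point): 105 mm from the turning axis: top centre of the upright wooden turning post near the edge of the lazy Susan: round, 22 mm thick, 60 mm tall, from 40 to 100 mm above the table. It is pushed or pinched to turn the top
- mill_foot (a point): 85 mm from the turning axis: centre of the foot of the pepper mill on the lazy Susan, 40 mm above the table; the mill is 54 mm thick and 165 mm tall (top 205 mm above the table), fixed to the disc: an obstacle
- plate: white dinner plate fixed to the table beside the lazy Susan, 180 mm across, 20 mm tall. Origin: centre of its underside, 235 mm from the lazy Susan's axis; its x axis points straight away from that axis
- wineglass0: stemmed wine glass standing on the table beside the plate, 200 mm tall, 76 mm at its widest (140 mm up), foot 72 mm. Origin: centre of its underside. To be left alone
- wineglass1: second such wine glass, at the other side of the plate. To be left alone
- bottle: closed green bottle, 68 mm thick, 210 mm tall. Origin: centre of its underside. To be left alone
- nut0: centre of a round brown nut in its shell, 22 mm across, 10 g, one of eight that start in the cup
- nut1: centre of a round brown nut in its shell, 22 mm across, 10 g, one of eight that start in the cup
- nut2: centre of a round brown nut in its shell, 22 mm across, 10 g, one of eight that start in the cup
- nut3: centre of a round brown nut in its shell, 22 mm across, 10 g, one of eight that start in the cup
- nut4: centre of a round brown nut in its shell, 22 mm across, 10 g, one of eight that start in the cup
- nut5: centre of a round brown nut in its shell, 22 mm across, 10 g, one of eight that start in the cup
- nut6: centre of a round brown nut in its shell, 22 mm across, 10 g, one of eight that start in the cup
- nut7: centre of a round brown nut in its shell, 22 mm across, 10 g, one of eight that start in the cup
There are look-alikes about, which are no part of the job. Several things have the shape of the cup; the one meant has the colours described above.

How it is judged:
By the outcome, as a careful person would: the job done as asked, in the order asked, and still so for the second after the job is handed in, with the robot touching nothing.
It also fails if it takes over 72 s, if anything falls off the work surface, if the arm or the gripper's body presses on something with over 40 N, if the wrist force passes 120 N, or if a joint passes its speed limit or range.

ROBOT

A 6-joint arm with a two-finger parallel gripper is mounted at the origin on the work surface. World frame = base frame: x ahead of the robot, y to its left, z up, the work surface at z = 0. Lengths are in m, angles in rad, forces in N, time in s.
With the tool pointing down it reaches from about 0.325 to 0.775 m from the base axis. Payload 5.5 kg.
Tool frame: the origin (TCP) lies at the centre of the arm's flange, where the gripper is bolted on; the fingertips stand ctrl.tip_reach ahead of it and the grasp point (between the pads) lies 155 mm ahead of it (ctrl.tip_reach is the distance from the TCP to the fingertips, in m); z points along the fingers, y is the line along which they close (so a half turn about z gives the same grasp; the last joint's range is limited). The gripper opens to 85 mm and grips with 20 to 120 N. Pads are 22 mm wide; open, the fingers measure 114 mm over their backs; the gripper's body (76 mm by 85 mm) begins 54 mm behind the grasp point. The pads swing forward as they close: fully open they stand 13 mm farther back than shut.
Start: joints at [-1.278, 0.091, 1.231, -0, 1.82, -0.057], TCP at [0.206, -0.564, 0.405] pointing down, gripper open.
Joint ranges: [-2.87, 2.87], [-0.86, 2.18], [0.17, 2.46], [-1.51, 4.65], [0.06, 2.69], [-2.65, 2.65]. Speed limits (rad/s): [2.57, 2.57, 3.01, 3.14, 3.14, 3.14].

INTERFACE

Orientations are given as a unit quaternion [x, y, z, w].
In Python, from bench import ctrl, cams, workorder gives the robot as it stands.
- The arm moves only by the tool jog_arm, never from a script. Its argument "steps" is a list that holds one entry, the list of rows, each a list of 7 numbers: the turn, a rotation vector about the world's x, y, z in rad, then the shift along the world's x, y, z in cm, then the opening, from 0 (shut) to 1 (fully open). A call has 1 to 8 rows; each row shifts and turns the commanded pose from where the row before left it; what a row does not reach is not made up. A row lasts 1/8 s, in which the tool goes at most 62.5 mm and 10.7 degrees, less where a joint would pass 70% of its speed; a pose out of reach is approached as far as the arm can. A call with a gripper value outside its range is refused whole. The fingers move at their own pace and stop on an object; "force" is the grip in N (left out, the last holds). Time passes only in rows, so rows that do not move let the fingers close. It gives the time, the measured TCP pose, the force, the opening and the grip force at its end, in the units of the state.
- ctrl.get_state(): the state, without advancing time (a new reading comes with each control period).
- cams.capture(name): name is "scene" or "side" or "wrist"; returns (picture, depth): 480x640x3 uint8, red, green, blue; 480x640 float32, m along the optical axis (not along the pixel's ray), 0 where there is no reading.
- cams.camera_model(name): a dict with "mtx" (3x3 intrinsics, pixels), "extrinsics" (4x4, takes a point from world to camera coordinates). Camera axes: x right, y down, z forward; pixel columns grow to the right and rows downward; lengths in m; the calibration is good to about 2 mm. A picture is of the moment at which its call begins: read the wrist's pose just before it. camera_model takes no time and is no camera call; for the wrist camera it gives the pose at the moment of the call.
- workorder.finish_job(): hands the job in; it is judged then, once.
The state is a dict: "time": time; "joint_pos": joint angles; "qvel": joint speeds; "effort": joint torques, N m; "eef_pos": TCP position; "tool_rot": TCP orientation; "ft_force": force on the tool from outside, world axes, zero at the start; "torque": the same for the moment, N m; "opening": finger opening in m; "grip_force": force on a finger pad.
Only numpy, scipy, OpenCV 4.12 (cv2) and the standard library are available. Lean on these libraries where they do the work, as an engineer would, in place of code of your own. Each camera call takes 0.05 s, during which the arm holds its last target. There are 200 camera calls.

## Working session

There is one attempt and no reset: what is moved stays moved. The work goes in short steps, Python scripts to look and compute and a tool call to move; the robot and the scene stay as the last step left them, time stands still between calls to the robot, and variables do not carry over. Pictures are saved under pics/ and viewed, at most 10 in all, crops included, and the job is handed in when it is done.

Besides the shell and the picture viewer there is one more tool, called after "Call:" in YAML: its name, and indented under it one key for each argument. jog_arm: Moves the arm, as the interface text tells. Its arguments: {"type":"object","properties":{"steps":{"type":"array"},"force":{"type":"number"}},"required":["steps"]}

```bash
ls; mkdir -p pics; python3 - <<'E'
from bench import ctrl,cams
import cv2,numpy as np
print(ctrl.get_state(), ctrl.tip_reach)
a,da=cams.capture("scene"); b,db=cams.capture("side")
np.savez('v0.npz',a=a,da=da,b=b,db=db)
for n,p in(("scene",a),("side",b)):
    cv2.imwrite(f'pics/{n}0.png',p[:,:,::-1]); m=cams.camera_model(n); print(n,m['mtx'],m['extrinsics'])
E
```

```text
pics
{'time': 0.0, 'joint_pos': array([-1.27772521e+00,  9.18666522e-02,  1.23191146e+00,  1.62760329e-05,
        1.81980661e+00, -5.66956425e-02]), 'qvel': array([-0.00018696, -0.00149608,  0.00020638, -0.0003735 , -0.00072996,
        0.00170231]), 'effort': array([ 1.81986329e-04, -4.58727300e+01, -4.18020701e+01,  2.41637588e-05,
        1.14591417e-02,  7.05382590e-06]), 'eef_pos': array([ 0.20562578, -0.5637211 ,  0.40353142]), 'tool_rot': array([ 9.84746001e-01,  1.73995177e-01, -1.09611316e-04, -9.90017110e-04]), 'ft_force': array([-0.18682096, -0.3691418 ,  0.15180058]), 'torque': array([ 0.01057235,  0.042171  , -0.04233303]), 'grip_force': 0.0, 'opening': 0.08564155513200374} 0.1734
scene [[623.65607406   0.         319.39233175]
 [  0.         623.65607406 236.71939131]
 [  0.           0.           1.        ]] [[ 0.81344851  0.58151169  0.01206987 -0.47470207]
 [ 0.43032336 -0.58773817 -0.68511725 -0.15644917]
 [-0.39130977  0.56250155 -0.7283328   1.51934756]
 [ 0.          0.          0.          1.        ]]
side [[524.87834001   0.         324.37265003]
 [  0.         524.87834001 247.37172206]
 [  0.           0.           1.        ]] [[-0.9750681  -0.22188645  0.00293158  0.53887075]
 [-0.15476632  0.67052609 -0.72556334  0.12345809]
 [ 0.15902698 -0.70792738 -0.68814915  1.09384474]
 [ 0.          0.          0.          1.        ]]
```

View pics/scene0.png

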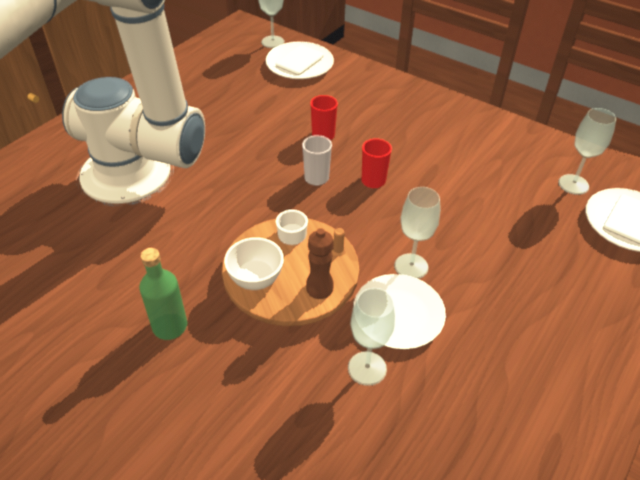

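View pics/side0.png

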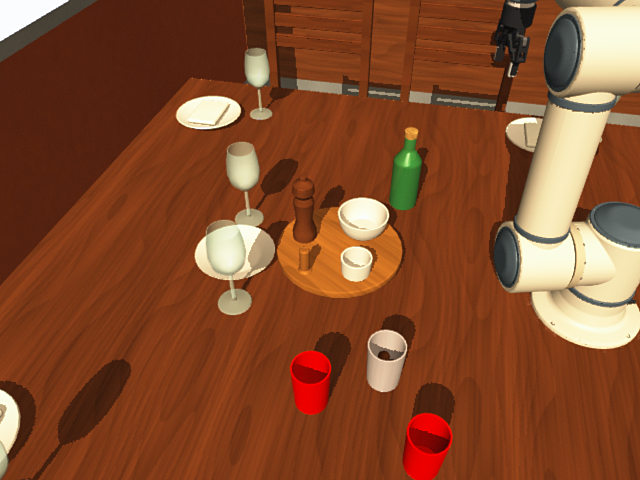

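Cup-shaped things in scene: red (324,117), red (375,163), grey (317,160). In side they are red (311,382), red (427,447), grey (386,360). The steel cup is the grey one, and it has brown nuts inside. I'll confirm it in a crop and measure everything from both views.

```bash
cat > h.py <<'E'
import numpy as np,cv2
from bench import ctrl,cams
def cloud(n,d):
    m=cams.camera_model(n);K=m['mtx'];E=m['extrinsics']
    v,u=np.mgrid[:480,:640]
    c=np.stack([(u-K[0,2])/K[0,0]*d,(v-K[1,2])/K[1,1]*d,d],-1)
    return (c-E[:3,3])@E[:3,:3]
def ray(n,px,z):
    m=cams.camera_model(n);K=m['mtx'];E=m['extrinsics'];R=E[:3,:3]
    o=-R.T@E[:3,3]; w=R.T@np.linalg.inv(K)@np.array([px[0],px[1],1.])
    return o+w*(z-o[2])/w[2]
def circ(p):
    A=np.c_[2*p[:,:2],np.ones(len(p))];s=np.linalg.lstsq(A,(p[:,:2]**2).sum(1),rcond=None)[0]
    return np.r_[s[:2],np.sqrt(s[2]+s[0]**2+s[1]**2)]
def fit(p,it=6,t=.004):
    c=circ(p)
    for _ in range(it):
        e=abs(np.hypot(*(p[:,:2]-c[:2]).T)-c[2]); q=p[e<max(t,np.median(e)*1.5)]; c=circ(q)
    return c.round(4),len(q)
E
python3 - <<'E'
from h import *
np.set_printoptions(suppress=True,precision=4)
z=np.load('v0.npz')
crop=lambda im,u,v,r:cv2.resize(im[v-r:v+r,u-r:u+r],(390,390),interpolation=cv2.INTER_CUBIC)
cv2.imwrite('pics/cupcrop.png',np.hstack([crop(z['a'],340,145,60),crop(z['b'],380,390,75)])[:,:,::-1])
R={'scene':{'cup':(295,130,335,190),'bowl':(218,235,288,292),'ram':(272,208,310,246),'post':(330,225,348,256),'mill':(305,226,335,300),'disc':(215,215,365,325),'plate':(345,272,450,348),'bottle':(138,245,192,342),'wg_a':(398,185,442,280),'wg_b':(348,280,396,388)},
'side':{'cup':(362,325,412,395),'bowl':(334,196,394,245),'ram':(338,243,376,283),'post':(296,244,315,274),'mill':(290,174,318,246),'disc':(272,205,408,298),'plate':(190,222,280,280),'bottle':(386,124,424,212),'wg_a':(204,218,254,318),'wg_b':(224,138,266,230)}}
for n,k in(('scene','a'),('side','b')):
    P=cloud(n,z['d'+k]); I=z[k]
    g=lambda o:(lambda r:P[r[1]:r[3],r[0]:r[2]].reshape(-1,3))(R[n][o])
    def sl(o,lo,hi): p=g(o);return p[(p[:,2]>lo)&(p[:,2]<hi)]
    for o,lo,hi in(('cup',.09,.106),('cup',.03,.05),('bowl',.084,.095),('ram',.077,.087),('post',.094,.105),('post',.06,.09),('mill',.05,.1),('disc',.036,.044),('plate',.015,.025),('bottle',.04,.11),('wg_a',.13,.15),('wg_b',.13,.15),('wg_a',.003,.012),('wg_b',.003,.012)):
        p=sl(o,lo,hi); q=g(o)
        print(n,o,lo,len(p),*( (fit(p),'mean',p.mean(0),'zmax',np.percentile(q[:,2],99.5)) if len(p)>8 else ()))
E
```

```text
scene cup 0.09 263 (array([0.3868, 0.2631, 0.0321]), 251) mean [0.3865 0.2629 0.0969] zmax 1.0051342292503125
scene cup 0.03 204 (array([0.3575, 0.3108, 0.0838]), 144) mean [0.3839 0.2726 0.0393] zmax 1.0051342292503125
scene bowl 0.084 495 (array([ 0.488 , -0.0878,  0.0543]), 481) mean [ 0.4858 -0.0862  0.0888] zmax 0.0936604185587004
scene ram 0.077 218 (array([0.4794, 0.0444, 0.0308]), 211) mean [0.4787 0.0439 0.0815] zmax 0.18548629145120057
scene post 0.094 81 (array([0.5854, 0.0627, 0.0081]), 70) mean [0.5856 0.062  0.0994] zmax 0.18909095223276642
scene post 0.06 99 (array([0.5851, 0.063 , 0.0092]), 99) mean [0.5888 0.0579 0.075 ] zmax 0.18909095223276642
scene mill 0.05 547 (array([ 0.6147, -0.0446,  0.0195]), 367) mean [ 0.6157 -0.0457  0.0729] zmax 0.2080603536083384
scene disc 0.036 6277 (array([ 0.5273, -0.0249,  0.1238]), 3753) mean [ 0.554  -0.0463  0.0405] zmax 0.2053910096821521
scene plate 0.015 1264 (array([0.7569, 0.0232, 0.0842]), 885) mean [0.7718 0.0497 0.0186] zmax 0.20340728338105907
scene bottle 0.04 870 (array([ 0.412 , -0.2601,  0.033 ]), 870) mean [ 0.4336
[... 1395 characters left out ...]
957958714037
side plate 0.015 758 (array([0.7549, 0.0227, 0.0844]), 545) mean [0.7466 0.0267 0.0182] zmax 0.20192165333643644
side bottle 0.04 646 (array([ 0.4087, -0.2596,  0.0325]), 622) mean [ 0.4078 -0.2335  0.0757] zmax 0.8407252492916011
side wg_a 0.13 304 (array([0.7118, 0.1497, 0.0368]), 303) mean [0.7014 0.17   0.1418] zmax 0.20202856778687278
side wg_b 0.13 224 (array([ 0.7694, -0.1138,  0.0362]), 221) mean [ 0.7582 -0.0879  0.1407] zmax 0.6399082403778329
side wg_a 0.003 1016 (array([0.7254, 0.0678, 0.0927]), 658) mean [0.7272 0.0742 0.006 ] zmax 0.20202856778687278
side wg_b 0.003 371 (array([ 0.782 , -0.1589,  0.0593]), 245) mean [ 0.7786 -0.1436  0.0052] zmax 0.6399082403778329
```

View pics/cupcrop.png

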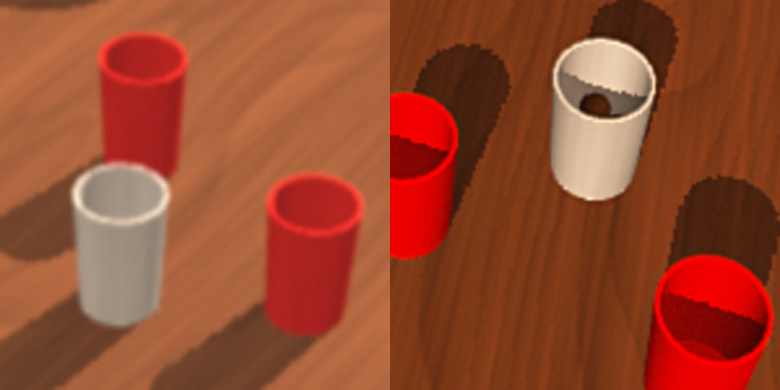

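Scene and side agree to about 4 mm, and all heights and radii match the text. The crop shows the grey cup at scene (317,160) with a nut inside, so it is the steel cup.

Averaged positions:
- **Cup:** (.385,.264)
- **Bowl:** (.486,-.087)
- **Post:** (.583,.0645)
- **Susan axis:** (.526,-.024), distance to the plate .234 ✓

Moving now.

Call:
jog_arm:
  steps:
    - [[0, 0, 0, 2.4, 5.7, 0.4, 1], [0, 0, 0, 2.4, 5.7, 0.4, 1], [0, 0, 0, 2.4, 5.7, 0.4, 1], [0, 0, 0, 2.4, 5.7, 0.4, 1], [0, 0, 0, 2.4, 5.7, 0.4, 1], [0, 0, 0, 2.4, 5.7, 0.4, 1], [0, 0, 0, 2.4, 5.7, 0, 1], [0, 0, 0, 2.4, 5.7, 0, 1]]

```text
time: 1.1
eef_pos: [0.3978, -0.1057, 0.4285]
tool_rot: [0.985, 0.174, 0.0, 0.0]
ft_force: [0.7, -0.5, -0.1]
opening: 0.0852
grip_force: 0.0
```

```bash
python3 - <<'E'
from h import *
s=ctrl.get_state();print(s['joint_pos'].round(4),s['eef_pos'].round(4),s['tool_rot'].round(4),np.hypot(*s['eef_pos'][:2]))
z=np.load('v0.npz')
for n,k in(('scene','a'),('side','b')):
    P=cloud(n,z['d'+k]); I=z[k].astype(int)
    m=(I[...,0]>150)&(I[...,1]<60)&(P[...,2]>.09)&(P[...,2]<.11)
    nl,l=cv2.connectedComponents(m.astype(np.uint8))
    for i in range(1,nl):
        if (l==i).sum()>40: print(n,'red',fit(P[l==i]))
E
```

```text
[-3.4240e-01 -4.0940e-01  1.6369e+00 -1.0000e-04  1.9138e+00  8.7890e-01] [ 0.3978 -0.1057  0.4285] [9.848e-01 1.738e-01 1.000e-04 1.000e-04] 0.4116505112333324
scene red (array([0.3037, 0.4078, 0.0321]), 171)
scene red (array([0.5041, 0.3353, 0.0318]), 198)
side red (array([0.5004, 0.3365, 0.0322]), 425)
side red (array([0.2998, 0.4091, 0.0321]), 522)
```

```bash
cat >> h.py <<'E'
from scipy.spatial.transform import Rotation as Ro
def tool(psi,phi,roll=0):
    """tool z at azimuth psi, phi deg from down; tool y horizontal at azimuth psi-90; then roll (deg) about tool z"""
    p=np.radians(psi);f=np.radians(phi)
    z=np.array([np.cos(p)*np.sin(f),np.sin(p)*np.sin(f),-np.cos(f)]);y=np.array([np.sin(p),-np.cos(p),0])
    return Ro.from_matrix(np.c_[np.cross(y,z),y,z])*Ro.from_euler('z',roll,degrees=True)
def plan(pos,R,n,off=(0,0,.155),cur=None):
    """rows for moving so that tool point off lies at pos; returns TCP pose"""
    if cur is None: s=ctrl.get_state();cur=(s['eef_pos'],Ro.from_quat(s['tool_rot']))
    t=np.asarray(pos)-R.apply(off)
    v=(R*cur[1].inv()).as_rotvec()/n; d=(t-cur[0])*100/n
    print('n',n,'deg/row',round(np.degrees(np.linalg.norm(v)),2),'cm/row',round(np.linalg.norm(d),2),'row',v.round(4).tolist(),d.round(3).tolist(),'TCP',t.round(4))
    return t,R
E
python3 - <<'E'
from h import *
R=tool(30.2,70); h=np.array([.864,.503,0])
c=plan(np.array([.385,.2636,.188])-.010*h,R,8)
E
```

```text
n 8 deg/row 8.83 cm/row 4.7 row [0.0649, -0.1384, 0.0194] [-1.842, 3.638, -2.343] TCP [0.2505 0.1853 0.241 ]
```

Call:
jog_arm:
  steps:
    - [[0.065, -0.138, 0.0194, -1.84, 3.64, -2.34, 1], [0.065, -0.138, 0.0194, -1.84, 3.64, -2.34, 1], [0.065, -0.138, 0.0194, -1.84, 3.64, -2.34, 1], [0.065, -0.138, 0.0194, -1.84, 3.64, -2.34, 1], [0.065, -0.138, 0.0194, -1.84, 3.64, -2.34, 1], [0.065, -0.138, 0.0194, -1.84, 3.64, -2.34, 1], [0.065, -0.138, 0.0194, -1.84, 3.64, -2.34, 1], [0.065, -0.138, 0.0194, -1.84, 3.64, -2.34, 1]]

```text
time: 2.1
eef_pos: [0.3852, 0.199, 0.2539]
tool_rot: [0.808, 0.23, 0.519, -0.158]
ft_force: [1.0, 0.2, 0.0]
opening: 0.0853
grip_force: 0.0
```

```bash
python3 - <<'E'
from h import *
s=ctrl.get_state();R=Ro.from_quat(s['tool_rot'])
print(s['joint_pos'].round(3),s['eef_pos'].round(4),R.as_matrix().round(3),(s['eef_pos']+R.apply([0,0,.155])).round(4))
# in-plane model: rho=L2 sin q2+ L3 sin(q2+q3)+d sin(S) ; z=h+L2 cos q2+L3 cos(q2+q3)+d cos S
from scipy.optimize import least_squares
D=[([.0919,1.2319,1.8198],.206,-.5637,.4035),([-.4094,1.6369,1.9138],.3978,-.1057,.4285),(s['joint_pos'][[1,2,4]],*s['eef_pos'])]
def f(p):
    o=[]
    for q,x,y,z in D:
        a=np.cumsum([q[0],q[1],q[2]]);r=np.sqrt(x*x+y*y-.034**2)
        o+=[p[0]*np.sin(a[0])+p[1]*np.sin(a[1])+p[2]*np.sin(a[2])-r, p[3]+p[0]*np.cos(a[0])+p[1]*np.cos(a[1])+p[2]*np.cos(a[2])-z]
    return o
r=least_squares(f,[.3,.4,.1,.2]);print(r.x,r.fun)
E
```

```text
[ 0.304 -0.856  2.394  0.505  0.524  1.03 ] [0.3852 0.199  0.2539] [[ 0.354  0.536  0.766]
 [ 0.207 -0.844  0.494]
 [ 0.912 -0.016 -0.41 ]] [0.504  0.2756 0.1903]
[0.35484672 0.57950785 0.14528034 0.05943392] [-0.00500417  0.00568855 -0.00571039  0.00623394  0.00712414 -0.01192249]
```

```bash
cat >> h.py <<'E'
from scipy.optimize import least_squares
def fk(q,p):
    h,L2,L3,a3,ob,ow,d,aw=p
    A=Ro.from_euler('z',q[0]); B=A*Ro.from_euler('y',q[1]); C=A*Ro.from_euler('y',q[1]+q[2]); D=C*Ro.from_euler('z',q[3]); E=D*Ro.from_euler('y',q[4])
    T=E*Ro.from_euler('z',q[5]+np.pi/2)
    return A.apply([0,ob,h])+B.apply([0,0,L2])+C.apply([a3,0,L3])+D.apply([0,ow,0])+E.apply([aw,0,d]),T
E
cat > data.py <<'E'
Q=[([-1.27772521e+00,9.18666522e-02,1.23191146e+00,0,1.81980661,-5.66956425e-02],[0.20562578,-0.5637211,0.40353142],[.984746,.173995,-.00011,-.00099]),
([-.3424,-.4094,1.6369,-.0001,1.9138,.8789],[.3978,-.1057,.4285],[.9848,.1738,.0001,.0001])]
E
python3 - <<'E'
from h import *; from data import Q
s=ctrl.get_state(); print(s['joint_pos'].tolist(),s['eef_pos'].tolist(),s['tool_rot'].tolist())
Q=Q+[(s['joint_pos'],s['eef_pos'],s['tool_rot'])]
for ix in ([0,1,2,4,6],[0,1,2,5,6],[0,1,2,3,4,6],[0,1,2,3,5,6]):
    def full(x): p=np.zeros(8);p[ix]=x;return p
    f=lambda x:np.concatenate([fk(q,full(x))[0]-e for q,e,_ in Q])
    r=least_squares(f,np.full(len(ix),.2)); print(ix,r.x.round(4),abs(r.fun).max().round(5))
for q,e,t in Q: print(np.degrees((fk(q,np.zeros(8))[1].inv()*Ro.from_quat(t)).magnitude()).round(2))
E
```

```text
[0.30412605677275356, -0.855526896027641, 2.3944339572175637, 0.5048714582802208, 0.5242958669758601, 1.0299593082385468] [0.3852014788262333, 0.19899418516308134, 0.25386825467695584] [0.8076188929095768, 0.23002844682063595, 0.5194720369617791, -0.15807416070811717]
[0, 1, 2, 4, 6] [0.0483 0.3622 0.5814 0.0359 0.1435] 0.00837
[0, 1, 2, 5, 6] [0.0341 0.3644 0.5853 0.0377 0.1366] 0.00733
[0, 1, 2, 3, 4, 6] [0.1569 0.3727 0.5586 0.0966 0.034  0.1673] 3e-05
[0, 1, 2, 3, 5, 6] [0.0812 0.3693 0.5754 0.0415 0.0363 0.1476] 0.00679
0.0
0.01
0.0
```

```bash
cat >> h.py <<'E'
P8=[.1569,.3727,.5586,.0966,.034,0,.1673,0]
LO=np.array([-2.87,-.86,.17,-1.51,.06,-2.65]);HI=np.array([2.87,2.18,2.46,4.65,2.69,2.65])
def ik(G,R,seeds=None,off=(0,0,.155)):
    t=np.asarray(G)-R.apply(off);best=None
    def f(q):
        p,T=fk(q,P8);return np.r_[(p-t)*5,(T*R.inv()).as_rotvec()]
    for s in (seeds if seeds is not None else [[np.arctan2(t[1],t[0]),-.3,1.8,q4,1,q6] for q4 in(-1,0,1,2.8) for q6 in(-1.5,0,1.5)]):
        r=least_squares(f,np.clip(s,LO+.01,HI-.01),bounds=(LO,HI),max_nfev=60)
        m=min((r.x-LO).min(),(HI-r.x).min())
        k=(r.cost<1e-6,m)
        if best is None or k>best[0]: best=(k,r.x,r.cost)
    return best
def wristc(q): return fk(q,[*P8[:6],0,0])[0]
E
python3 - <<'E'
from h import *
for phi in(55,62,70,78):
  for psi in range(-60,181,20):
    for fl in (0,180):
      b=ik([.385,.2636,.068],tool(psi,phi,fl))
      if b[0][0]: print(phi,psi,fl,b[1].round(2),'margin',round(b[0][1],2),'wrist',wristc(b[1]).round(3))
E
```

```text
55 -60 0 [ 1.03  0.15  1.75 -0.82  1.76 -2.57] margin 0.08 wrist [0.253 0.492 0.253]
55 -60 180 [ 1.03  0.15  1.75 -0.82  1.76  0.57] margin 0.69 wrist [0.253 0.492 0.253]
55 -40 180 [ 1.1  -0.07  1.98 -0.92  1.55  0.4 ] margin 0.48 wrist [0.183 0.433 0.253]
55 -20 180 [ 1.11 -0.35  2.22 -1.    1.32  0.18] margin 0.24 wrist [0.137 0.354 0.253]
55 0 180 [ 1.02 -0.73  2.46 -0.95  1.04 -0.2 ] margin 0.0 wrist [0.121 0.264 0.253]
55 80 0 [-0.09 -0.51  2.32  0.99  1.36 -0.16] margin 0.14 wrist [0.339 0.004 0.253]
55 100 0 [-0.07 -0.19  2.08  0.92  1.58 -0.41] margin 0.38 wrist [0.431 0.004 0.253]
55 120 0 [ 0.    0.06  1.85  0.81  1.77 -0.58] margin 0.61 wrist [0.517 0.035 0.253]
55 120 180 [0.   0.06 1.85 0.81 1.77 2.56] margin 0.09 wrist [0.517 0.035 0.253]
55 140 0 [ 0.1   0.25  1.63  0.68  1.94 -0.75] margin 0.75 wrist [0.587 0.094 0.253]
55 140 180 [0.1  0.25 1.63 0.68 1.94 2.39] margin 0.26 wrist [0.587 0.094 0.253]
55 160 0 [ 0.22  0.4   1.45  0.53  2.1  -0.93] margin 0.59 wrist [0.633 0.173 0.253]
55 160 180 [0.22 0.4  1.45 0.53 2.1  2.21] margin 0.44 wrist [0.633 0.173 0.253]
55 
[... 3649 characters left out ...]
ist [ 0.44  -0.047  0.135]
78 120 0 [-0.08  0.32  1.8   1.04  1.94 -0.72] margin 0.66 wrist [ 0.543 -0.009  0.135]
78 120 180 [-0.08  0.32  1.8   1.04  1.94  2.42] margin 0.23 wrist [ 0.543 -0.009  0.135]
78 140 0 [ 0.04  0.51  1.55  0.9   2.14 -0.78] margin 0.55 wrist [0.627 0.061 0.135]
78 140 180 [0.04 0.51 1.55 0.9  2.14 2.36] margin 0.29 wrist [0.627 0.061 0.135]
78 160 0 [ 0.18  0.66  1.33  0.74  2.33 -0.89] margin 0.36 wrist [0.681 0.156 0.135]
78 160 180 [0.18 0.66 1.33 0.74 2.33 2.25] margin 0.36 wrist [0.681 0.156 0.135]
78 180 0 [ 0.31  0.77  1.16  0.52  2.49 -1.07] margin 0.2 wrist [0.7   0.264 0.135]
78 180 180 [0.31 0.77 1.16 0.52 2.49 2.07] margin 0.2 wrist [0.7   0.264 0.135]
```

```bash
cat >> h.py <<'E'
U=tool(100,62).inv().apply([0,0,1])   # cup axis in tool frame after the grasp
BOWL=np.array([.486,-.0872]); GR=.068
def pour(psi,phi,al,zl=.118,back=.012,ctr=BOWL):
    """grasp-point position and tool rotation with the lip over the bowl"""
    R=tool(psi,phi,al);c=R.apply(U);hz=np.r_[c[:2],0]/np.linalg.norm(c[:2])
    d=-(np.array([0,0,1])-c[2]*c);d/=np.linalg.norm(d)
    lip=np.r_[ctr-back*hz[:2],zl]
    return lip-.034*d-(.1-GR)*c,R,np.degrees(np.arccos(c[2]))
E
python3 - <<'E'
from h import *
sd=[[q1,0,1.8,q4,1.3,q6] for q1 in(-.6,0) for q4 in(-.8,.8) for q6 in(-1,1)]
for phi in(62,75,88):
  for psi in range(-80,101,20):
    for al in(-140,140):
      G,R,t=pour(psi,phi,al); b=ik(G,R,sd)
      if b[0][0] and b[0][1]>.1: print(phi,psi,al,'tilt',t.round(),b[1].round(2),'margin',round(b[0][1],2),'G',G.round(3),'wrist',wristc(b[1]).round(3))
E
```

```text
62 -80 -140 tilt 112.0 [ 0.3  -0.2   1.98 -1.07  1.58  0.94] margin 0.44 G [ 0.473 -0.113  0.162] wrist [0.423 0.168 0.313]
62 -80 140 tilt 112.0 [ 0.29 -0.1   1.89 -1.07  1.57 -0.45] margin 0.44 G [ 0.507 -0.107  0.162] wrist [0.458 0.174 0.313]
62 -60 -140 tilt 112.0 [ 0.27 -0.5   2.2  -1.1   1.29  0.7 ] margin 0.26 G [ 0.482 -0.116  0.162] wrist [0.34  0.131 0.313]
62 -60 140 tilt 112.0 [ 0.3  -0.37  2.12 -1.11  1.29 -0.65] margin 0.34 G [ 0.513 -0.098  0.162] wrist [0.37  0.148 0.313]
62 -40 140 tilt 112.0 [ 0.2  -0.71  2.33 -1.    0.96 -1.  ] margin 0.13 G [ 0.515 -0.088  0.162] wrist [0.297 0.095 0.313]
62 20 -140 tilt 112.0 [-0.77 -0.7   2.33  1.06  1.15 -2.28] margin 0.13 G [ 0.513 -0.096  0.162] wrist [ 0.246 -0.193  0.313]
62 40 140 tilt 112.0 [-0.82 -0.49  2.2   1.09  1.46  2.35] margin 0.26 G [ 0.492 -0.059  0.162] wrist [ 0.274 -0.242  0.313]
62 60 140 tilt 112.0 [-0.81 -0.19  1.97  1.03  1.72  2.12] margin 0.49 G [ 0.482 -0.059  0.162] wrist [ 0.34  -0.305  0.313]
62 80 140 tilt 112.0 [-0.74  0.05  1.74  0.92  1.94  1.95] margin 0.7 G [ 0.473 -0.062  0.162] wrist [ 0.42
[... 937 characters left out ...]
  1.9 ] margin 0.66 G [ 0.475 -0.069  0.164] wrist [ 0.421 -0.376  0.247]
75 100 140 tilt 122.0 [-0.68  0.39  1.48  0.94  2.24  1.8 ] margin 0.45 G [ 0.469 -0.074  0.164] wrist [ 0.523 -0.381  0.247]
88 40 140 tilt 131.0 [-0.96 -0.22  2.28  1.5   1.63  1.96] margin 0.18 G [ 0.486 -0.074  0.165] wrist [ 0.239 -0.281  0.176]
88 60 140 tilt 131.0 [-0.91  0.09  1.99  1.35  1.89  1.9 ] margin 0.47 G [ 0.482 -0.074  0.165] wrist [ 0.321 -0.353  0.176]
88 80 140 tilt 131.0 [-0.81  0.32  1.71  1.22  2.11  1.87] margin 0.58 G [ 0.477 -0.077  0.165] wrist [ 0.421 -0.394  0.176]
88 100 140 tilt 131.0 [-0.69  0.52  1.45  1.1   2.33  1.84] margin 0.36 G [ 0.474 -0.08   0.165] wrist [ 0.53  -0.397  0.176]
```

```bash
cat >> h.py <<'E'
RG=tool(-20,60,180); U=RG.inv().apply([0,0,1]); CUP=np.array([.385,.2636,GR])
def jplan(q0,q1,n):
    a=fk(q0,P8)
    for k in range(1,n+1):
        q=q0+(q1-q0)*k/n; b=fk(q,P8); v=(b[1]*a[1].inv()).as_rotvec()
        # compose with rounding so errors do not add up
        v=v.round(3); d=((b[0]-a[0])*100).round(2)
        a=(a[0]+d/100,Ro.from_rotvec(v)*a[1])
        print([*v.tolist(),*d.tolist()],'deg',round(np.degrees(np.linalg.norm(v)),1),'tip',(b[0]+b[1].apply([0,0,.173])).round(3),'wrist',wristc(q).round(2))
E
python3 - <<'E'
from h import *
np.set_printoptions(suppress=True)
q0=ctrl.get_state()['joint_pos']
hd=RG.apply([0,0,1]);hd[2]=0;hd/=np.linalg.norm(hd)
sd=[[1.1,-.3,2.2,-1.05,1.3,.2]]
bg=ik(CUP,RG,sd);bp=ik(CUP+[0,0,.11]-.015*hd,RG,sd)
print('grasp',bg,'pre',bp)
for phi in(62,72):
  for psi in(-70,-85,-100):
    for al in(180,110,40,25):
      G,R,t=pour(psi,phi,al);b=ik(G,R,[[.3,-.1,2,-1.1,1.6,(al-180)/57.3+.4]])
      print(phi,psi,al,t.round(),b[0],b[1].round(2),G.round(3),wristc(b[1]).round(3))
jplan(q0,bp[1],12)
E
```

```text
grasp ((np.True_, np.float64(0.22903835797270178)), array([ 1.15176078, -0.30916026,  2.23096164, -1.09176533,  1.33997685,
        0.27564628]), np.float64(7.156491489921378e-27)) pre ((np.True_, np.float64(0.32412646087757935)), array([ 1.19137233, -0.46777004,  2.13587354, -1.05126956,  1.49598719,
        0.06928164]), np.float64(1.276965160172578e-21))
62 -70 180 2.0 (np.True_, np.float64(0.3597759245825336)) [ 0.24 -0.17  2.1  -1.14  1.32  0.27] [ 0.502 -0.131  0.087] [0.405 0.136 0.239]
62 -70 110 60.0 (np.True_, np.float64(0.2521276278902027)) [ 0.3  -0.42  2.21 -1.1   1.43 -1.05] [ 0.443 -0.124  0.132] [0.346 0.144 0.283]
62 -70 40 111.0 (np.True_, np.float64(0.34309047097965495)) [ 0.3  -0.34  2.09 -1.1   1.44 -2.31] [ 0.477 -0.116  0.161] [0.38  0.151 0.312]
62 -70 25 117.0 (np.True_, np.float64(0.08490702273123052)) [ 0.3  -0.32  2.07 -1.1   1.44 -2.57] [ 0.484 -0.112  0.163] [0.387 0.155 0.314]
62 -85 180 2.0 (np.True_, np.float64(0.44800000033615395)) [ 0.24  0.    1.94 -1.06  1.53  0.4 ] [ 0.49  -0.134  0.087] [0.465 0.149 0.239]
62 -85 110 60.0 (np.True_, np.float64(0
[... 3125 characters left out ...]
0.22 0.33]
[-0.199, -0.034, 0.126, -1.13, 0.55, -0.29] deg 13.6 tip [0.395 0.306 0.053] wrist [0.22 0.25 0.34]
[-0.197, -0.041, 0.119, -0.99, 0.45, 0.08] deg 13.4 tip [0.388 0.294 0.053] wrist [0.2  0.27 0.34]
[-0.194, -0.047, 0.11, -0.9, 0.45, 0.46] deg 13.1 tip [0.385 0.281 0.061] wrist [0.19 0.29 0.34]
[-0.189, -0.054, 0.099, -0.86, 0.52, 0.84] deg 12.6 tip [0.385 0.271 0.078] wrist [0.17 0.31 0.34]
[-0.185, -0.062, 0.089, -0.9, 0.64, 1.19] deg 12.3 tip [0.387 0.264 0.102] wrist [0.15 0.33 0.34]
[-0.177, -0.07, 0.075, -1.03, 0.81, 1.51] deg 11.7 tip [0.387 0.261 0.132] wrist [0.13 0.35 0.34]
[-0.168, -0.079, 0.063, -1.23, 0.98, 1.79] deg 11.2 tip [0.386 0.263 0.169] wrist [0.11 0.36 0.34]
```

```bash
python3 - <<'E'
from h import *
q0=ctrl.get_state()['joint_pos']
b=ik([.34,.25,.44],tool(90,0),[[.6,-.4,1.7,0,1.9,.6]],off=(0,0,0));print(b)
hd=RG.apply([0,0,1]);hd[2]=0;hd/=np.linalg.norm(hd)
bp=ik(CUP+[0,0,.11]-.015*hd,RG,[[1.1,-.3,2.2,-1.05,1.3,.2]])
jplan(q0,b[1],8);print();jplan(b[1],bp[1],8)
E
```

```text
((np.True_, np.float64(0.4844966060675433)), array([ 5.53370208e-01, -3.75503394e-01,  1.59115395e+00,  7.07772062e-16,
        1.92594210e+00,  5.53370208e-01]), np.float64(2.1668939327892884e-25))
[-0.143, 0.058, 0.135, -0.3, 1.89, 1.99] deg 11.7 tip [0.498 0.309 0.183] wrist [0.27 0.13 0.36]
[-0.143, 0.058, 0.13, -0.45, 1.43, 1.98] deg 11.6 tip [0.476 0.322 0.184] wrist [0.28 0.14 0.4 ]
[-0.142, 0.059, 0.123, -0.53, 0.99, 2.02] deg 11.3 tip [0.453 0.326 0.186] wrist [0.29 0.16 0.44]
[-0.141, 0.061, 0.115, -0.59, 0.6, 2.13] deg 11.0 tip [0.429 0.322 0.192] wrist [0.31 0.18 0.47]
[-0.138, 0.065, 0.107, -0.61, 0.3, 2.3] deg 10.7 tip [0.406 0.31  0.202] wrist [0.32 0.19 0.51]
[-0.134, 0.07, 0.098, -0.64, 0.06, 2.5] deg 10.3 tip [0.384 0.292 0.218] wrist [0.32 0.21 0.54]
[-0.13, 0.075, 0.087, -0.67, -0.06, 2.73] deg 9.9 tip [0.362 0.272 0.239] wrist [0.33 0.23 0.58]
[-0.124, 0.081, 0.075, -0.73, -0.11, 2.96] deg 9.5 tip [0.34  0.25  0.267] wrist [0.34 0.25 0.61]

[-0.108, -0.065, 0.101, -0.85, 0.95, -3.2] deg 9.3 tip [0.344 0.241 0.236] wrist [0.32 0.28 0.57]
[-0.11, -0.068, 0.114, -0.95, 0.81, -2.94] deg 9.9 tip [0.349 0.233 0.211] wrist [0.3  0.3  0.54]
[-0.113, -0.072, 0.127, -1.03, 0.72, -2.68] deg 10.6 tip [0.355 0.226 0.192] wrist [0.27 0.32 0.51]
[-0.114, -0.074, 0.137, -1.1, 0.69, -2.39] deg 11.1 tip [0.363 0.223 0.178] wrist [0.24 0.34 0.47]
[-0.117, -0.076, 0.146, -1.18, 0.71, -2.14] deg 11.6 tip [0.372 0.224 0.169] wrist [0.21 0.35 0.44]
[-0.119, -0.08, 0.155, -1.3, 0.78, -1.89] deg 12.1 tip [0.379 0.23  0.166] wrist [0.18 0.36 0.41]
[-0.121, -0.082, 0.162, -1.45, 0.86, -1.68] deg 12.5 tip [0.384 0.244 0.166] wrist [0.14 0.36 0.37]
[-0.123, -0.086, 0.167, -1.66, 0.94, -1.53] deg 12.9 tip [0.386 0.263 0.169] wrist [0.11 0.36 0.34]
```

Call:
jog_arm:
  steps:
    - [[-0.13, 0.053, 0.12, -0.3, 1.7, 1.8, 1], [-0.13, 0.053, 0.12, -0.4, 1.3, 1.8, 1], [-0.13, 0.054, 0.115, -0.5, 1.0, 1.9, 1], [-0.13, 0.056, 0.11, -0.55, 0.7, 2.0, 1], [-0.13, 0.06, 0.105, -0.6, 0.4, 2.2, 1], [-0.13, 0.067, 0.1, -0.63, 0.1, 2.4, 1], [-0.13, 0.073, 0.09, -0.67, 0, 2.6, 1], [-0.125, 0.08, 0.08, -0.7, -0.1, 2.8, 1]]

```text
time: 3.1
eef_pos: [0.3418, 0.249, 0.4302]
tool_rot: [0.717, 0.696, 0.027, -0.008]
ft_force: [0.6, 1.2, -1.0]
opening: 0.0853
grip_force: 0.0
```

```bash
python3 - <<'E'
from h import *
q0=ctrl.get_state()['joint_pos'];print(q0.round(3))
hd=RG.apply([0,0,1]);hd[2]=0;hd/=np.linalg.norm(hd)
bp=ik(CUP+[0,0,.11]-.015*hd,RG,[[1.1,-.3,2.2,-1.05,1.3,.2]])
jplan(q0,bp[1],11)
E
```

```text
[ 0.538 -0.401  1.628  0.03   1.866  0.577]
[-0.084, -0.045, 0.075, -0.63, 0.69, -2.31] deg 6.9 tip [0.348 0.25  0.235] wrist [0.32 0.26 0.57]
[-0.086, -0.048, 0.081, -0.69, 0.61, -2.17] deg 7.3 tip [0.35  0.243 0.215] wrist [0.31 0.28 0.55]
[-0.087, -0.049, 0.088, -0.73, 0.56, -2.02] deg 7.6 tip [0.353 0.236 0.198] wrist [0.29 0.3  0.53]
[-0.088, -0.051, 0.094, -0.77, 0.52, -1.87] deg 7.9 tip [0.357 0.231 0.185] wrist [0.27 0.31 0.5 ]
[-0.088, -0.052, 0.099, -0.8, 0.51, -1.71] deg 8.2 tip [0.362 0.227 0.174] wrist [0.25 0.33 0.48]
[-0.09, -0.055, 0.104, -0.84, 0.52, -1.55] deg 8.5 tip [0.368 0.225 0.167] wrist [0.23 0.34 0.46]
[-0.091, -0.055, 0.108, -0.89, 0.54, -1.41] deg 8.7 tip [0.373 0.226 0.163] wrist [0.21 0.35 0.43]
[-0.092, -0.058, 0.112, -0.95, 0.57, -1.28] deg 8.9 tip [0.379 0.23  0.161] wrist [0.18 0.36 0.41]
[-0.092, -0.059, 0.116, -1.03, 0.63, -1.15] deg 9.1 tip [0.383 0.238 0.162] wrist [0.16 0.36 0.39]
[-0.094, -0.062, 0.118, -1.12, 0.69, -1.05] deg 9.3 tip [0.385 0.249 0.165] wrist [0.13 0.36 0.36]
[-0.094, -0.064, 0.12, -1.25, 0.73, -0.96] deg 9.5 tip [0.386 0.263 0.169] wrist [0.11 0.36 0.34]
```

Call:
jog_arm:
  steps:
    - [[-0.084, -0.045, 0.075, -0.63, 0.69, -2.31, 1], [-0.086, -0.048, 0.081, -0.69, 0.61, -2.17, 1], [-0.087, -0.049, 0.088, -0.73, 0.56, -2.02, 1], [-0.088, -0.051, 0.094, -0.77, 0.52, -1.87, 1], [-0.088, -0.052, 0.099, -0.8, 0.51, -1.71, 1], [-0.09, -0.055, 0.104, -0.84, 0.52, -1.55, 1], [-0.091, -0.055, 0.108, -0.89, 0.54, -1.41, 1], [-0.092, -0.058, 0.112, -0.95, 0.57, -1.28, 1]]

```text
time: 4.1
eef_pos: [0.2786, 0.2943, 0.2856]
tool_rot: [0.354, 0.859, -0.064, 0.363]
ft_force: [0.5, -0.0, -0.0]
opening: 0.0855
grip_force: 0.0
```

Call:
jog_arm:
  steps:
    - [[-0.092, -0.059, 0.116, -1.03, 0.63, -1.15, 1], [-0.094, -0.062, 0.118, -1.12, 0.69, -1.05, 1], [-0.094, -0.064, 0.12, -1.25, 0.73, -0.96, 1], [0, 0, 0, 0, 0, 0, 1]]

```text
time: 4.6
eef_pos: [0.2441, 0.3146, 0.2531]
tool_rot: [0.15, 0.855, -0.085, 0.49]
ft_force: [-0.6, -0.4, -0.3]
opening: 0.0853
grip_force: 0.0
```

```bash
python3 - <<'E'
from h import *
hd=RG.apply([0,0,1]);hd[2]=0;hd/=np.linalg.norm(hd)
print(ctrl.get_state()['joint_pos'].round(2))
c=plan(CUP+[0,0,.05]-.015*hd,RG,2)
c=plan(CUP-.015*hd,RG,4,cur=c)
c=plan(CUP-.001*hd,RG,1,cur=c)
a,_=cams.capture('wrist');b,_=cams.capture('side')
cv2.imwrite('pics/pre.png',np.hstack([cv2.resize(a,(400,300)),cv2.resize(b[230:470,230:550],(400,300))])[:,:,::-1])
E
```

```text
[ 1.19 -0.47  2.14 -1.05  1.49  0.07]
n 2 deg/row 0.2 cm/row 2.88 row [-0.0014, -0.0027, -0.0016] [0.034, 0.001, -2.881] TCP [0.2448 0.3146 0.1955]
n 4 deg/row 0.0 cm/row 1.25 row [0.0, 0.0, 0.0] [0.0, 0.0, -1.25] TCP [0.2448 0.3146 0.1455]
n 1 deg/row 0.0 cm/row 1.4 row [0.0, 0.0, 0.0] [1.316, -0.479, 0.0] TCP [0.2579 0.3099 0.1455]
```

View pics/pre.png

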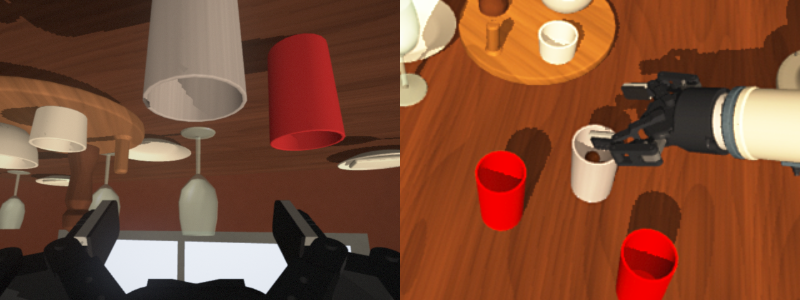

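The picture shows the fingers open at wrist x≈100 and x≈288, with the cup centred between them at x≈195. In side the gripper is above and behind the grey cup. It is aligned, so I'll descend.

Call:
jog_arm:
  steps:
    - [[0, 0, 0, 0.03, 0, -2.9, 1], [0, 0, 0, 0.03, 0, -2.9, 1], [0, 0, 0, 0, 0, -1.7, 1], [0, 0, 0, 0, 0, -1.7, 1], [0, 0, 0, 0, 0, -1.6, 1], [0, 0, 0, 0.7, -0.25, 0, 1], [0, 0, 0, 0.62, -0.23, 0, 1], [0, 0, 0, 0, 0, 0, 1]]

```text
time: 5.7
eef_pos: [0.2594, 0.3099, 0.1478]
tool_rot: [0.152, 0.854, -0.084, 0.491]
ft_force: [-0.5, -0.1, 0.0]
opening: 0.0853
grip_force: 0.0
```

Call:
jog_arm:
  steps:
    - [[0, 0, 0, 0, 0, 0, 0.6], [0, 0, 0, 0, 0, 0, 0.6], [0, 0, 0, 0, 0, 0, 0.6], [0, 0, 0, 0, 0, 0, 0.6], [0, 0, 0, 0, 0, 0, 0.6], [0, 0, 0, 0, 0, 0, 0.6]]
  force: 40

```text
time: 6.45
eef_pos: [0.2589, 0.31, 0.1477]
tool_rot: [0.151, 0.854, -0.084, 0.491]
ft_force: [-3.3, -2.3, 4.8]
opening: 0.0658
grip_force: 43.5
```

Call:
jog_arm:
  steps:
    - [[0, 0, 0, 0, 0, 1.0, 0.6], [0, 0, 0, 0, 0, 2.4, 0.6], [0, 0, 0, 0, 0, 3.2, 0.6], [0, 0, 0, 0, 0, 3.2, 0.6], [0, 0, 0, 0, 0, 2.4, 0.6], [0, 0, 0, 0, 0, 0.8, 0.6]]
  force: 50

```text
time: 7.2
eef_pos: [0.2587, 0.3101, 0.2783]
tool_rot: [0.151, 0.854, -0.083, 0.491]
ft_force: [-0.2, 0.5, -2.3]
opening: 0.0654
grip_force: 55.7
```

```bash
cat >> h.py <<'E'
GR=.070; U=Ro.from_quat([0.151,0.854,-0.084,0.491]).inv().apply([0,0,1])
E
python3 - <<'E'
from h import *
s=ctrl.get_state();print(s['joint_pos'].round(2),s['opening'],s['grip_force'],s['ft_force'])
R0=Ro.from_quat(s['tool_rot']);R=Ro.from_euler('z',-65,degrees=True)*R0
print('tilt',np.degrees(np.arccos(R0.apply(U)[2])))
c=plan([.435,-.105,.20],R,10)
q=s['joint_pos']
for k in range(1,11):
    f=k/10;Rk=Ro.from_euler('z',-65*f,degrees=True)*R0; p=(1-f)*s['eef_pos']+f*c[0]
    b=ik(p,Rk,[q],off=(0,0,0));print(b[0],b[1].round(2),np.abs((b[1]-q)*8).round(1),(p+Rk.apply([0,0,.155])).round(3));q=b[1]
E
```

```text
[ 1.15 -0.49  2.11 -1.04  1.48  0.01] 0.06542043302138031 55.71879715193063 [-0.16753415  0.48915116 -2.2902189 ]
tilt 0.10024138653684994
n 10 deg/row 6.5 cm/row 3.26 row [0.0, -0.0, -0.1134] [1.638, -2.819, -0.001] TCP [0.4226 0.0282 0.2782]
(np.True_, np.float64(0.3410231091288214)) [ 1.08 -0.51  2.12 -1.04  1.52  0.03] [0.6 0.1 0.1 0.  0.3 0.1] [0.395 0.223 0.2  ]
(np.True_, np.float64(0.3355704125137984)) [ 1.01 -0.51  2.12 -1.04  1.56  0.04] [0.6 0.1 0.  0.  0.3 0.1] [0.404 0.182 0.2  ]
(np.True_, np.float64(0.335019546057314)) [ 0.93 -0.51  2.12 -1.04  1.58  0.06] [0.6 0.  0.  0.  0.2 0.1] [0.412 0.141 0.2  ]
(np.True_, np.float64(0.33993114233050514)) [ 0.84 -0.51  2.12 -1.04  1.61  0.08] [0.7 0.1 0.  0.  0.2 0.1] [0.418 0.102 0.2  ]
(np.True_, np.float64(0.3508296435168843)) [ 0.75 -0.49  2.11 -1.04  1.63  0.1 ] [0.7 0.1 0.1 0.  0.2 0.1] [0.423 0.063 0.2  ]
(np.True_, np.float64(0.3681645385775947)) [ 0.67 -0.47  2.09 -1.03  1.64  0.11] [0.7 0.2 0.1 0.  0.1 0.2] [0.427 0.027 0.2  ]
(np.True_, np.float64(0.39228063950443026)) [ 0.58 -0.43  2.07 -1.03  1.66  0.14] [0.7 0.3 0.2 0.  0.1 0.2] [ 0.43  -0.009  0.2  ]
(np.True_, np.float64(0.4234026889488023)) [ 0.49 -0.39  2.04 -1.03  1.68  0.16] [0.7 0.3 0.2 0.  0.1 0.2] [ 0.432 -0.042  0.2  ]
(np.True_, np.float64(0.46163656632987404)) [ 0.4  -0.34  2.   -1.02  1.69  0.18] [0.7 0.4 0.3 0.  0.1 0.2] [ 0.434 -0.075  0.2  ]
(np.True_, np.float64(0.49459718382156614)) [ 0.32 -0.28  1.95 -1.02  1.71  0.21] [0.7 0.5 0.4 0.1 0.2 0.2] [ 0.435 -0.105  0.2  ]
```

Call:
jog_arm:
  steps:
    - [[0, 0, -0.055, 0.82, -1.41, 0, 0.6], [0, 0, -0.113, 1.64, -2.82, 0, 0.6], [0, 0, -0.113, 1.64, -2.82, 0, 0.6], [0, 0, -0.113, 1.64, -2.82, 0, 0.6], [0, 0, -0.113, 1.64, -2.82, 0, 0.6], [0, 0, -0.113, 1.64, -2.82, 0, 0.6], [0, 0, -0.113, 1.64, -2.82, 0, 0.6], [0, 0, -0.113, 1.64, -2.82, 0, 0.6]]

```text
time: 8.2
eef_pos: [0.3819, 0.0967, 0.2752]
tool_rot: [0.49, 0.716, -0.281, 0.411]
ft_force: [-0.1, -0.5, -2.2]
opening: 0.0653
grip_force: 55.7
```

Call:
jog_arm:
  steps:
    - [[0, 0, -0.113, 1.64, -2.82, 0, 0.6], [0, 0, -0.113, 1.64, -2.82, 0, 0.6], [0, 0, -0.06, 0.82, -1.41, 0, 0.6], [0, 0, 0, 0, 0, 0, 0.6]]

```text
time: 8.7
eef_pos: [0.4228, 0.0265, 0.2752]
tool_rot: [0.586, 0.639, -0.336, 0.367]
ft_force: [0.1, 0.3, -3.0]
opening: 0.0654
grip_force: 56.2
```

```bash
cat > pp.py <<'E'
from h import *
np.set_printoptions(suppress=True)
def run(kf,cur,q):
    a=cur
    for psi,phi,al,zl,back in kf:
        G,R,t=pour(psi,phi,al,zl,back)
        T=G-R.apply([0,0,.155]); v=(R*a[1].inv()).as_rotvec().round(3); d=((T-a[0])*100).round(2)
        a=(a[0]+d/100,Ro.from_rotvec(v)*a[1]); b=ik(T,R,[q],off=(0,0,0))
        print([*v.tolist(),*d.tolist()],'deg',round(np.degrees(np.linalg.norm(v)),1),'cm',round(np.linalg.norm(d),1),'tilt',t.round(),bool(b[0][0]),round(b[0][1],2),'dq',abs((b[1]-q)*8).max().round(1),'G',G.round(3)); q=b[1]
    return a,q
E
python3 - <<'E'
from pp import *
s=ctrl.get_state();R=Ro.from_quat(s['tool_rot']);z=R.as_matrix()[:,2]
print('psi',np.degrees(np.arctan2(z[1],z[0])),'phi',np.degrees(np.arccos(-z[2])),s['joint_pos'].round(2),(s['eef_pos']+.155*z).round(3),s['opening'])
al=np.r_[np.linspace(172,110,9),np.linspace(105,25,17)]
kf=[(-85,62+10*min(1,(180-x)/120),x,.118+.05*max(0,(x-120)/60),.012) for x in al]
run(kf,(s['eef_pos'],R),s['joint_pos'])
E
```

```text
psi -84.97030449727926 phi 59.73816119109416 [ 0.32 -0.28  1.96 -1.02  1.71  0.21] [ 0.435 -0.107  0.197] 0.06544833122986195
[-0.062, 0.118, 0.067, 0.76, -0.05, -6.78] deg 8.5 cm 6.8 tilt 8.0 True 0.45 dq 0.9 G [ 0.442 -0.111  0.136]
[-0.021, 0.119, 0.061, -0.48, 0.43, -0.34] deg 7.8 cm 0.7 tilt 15.0 True 0.44 dq 1.0 G [ 0.438 -0.108  0.134]
[-0.022, 0.12, 0.06, -0.24, 0.09, -0.31] deg 7.8 cm 0.4 tilt 21.0 True 0.44 dq 1.0 G [ 0.435 -0.108  0.133]
[-0.022, 0.12, 0.059, -0.14, -0.01, -0.28] deg 7.8 cm 0.3 tilt 28.0 True 0.43 dq 1.0 G [ 0.434 -0.108  0.132]
[-0.022, 0.121, 0.057, -0.06, -0.04, -0.27] deg 7.8 cm 0.3 tilt 35.0 True 0.43 dq 1.0 G [ 0.433 -0.109  0.131]
[-0.022, 0.122, 0.056, 0.01, -0.04, -0.26] deg 7.8 cm 0.3 tilt 42.0 True 0.42 dq 1.0 G [ 0.434 -0.111  0.13 ]
[-0.021, 0.122, 0.055, 0.09, -0.04, -0.26] deg 7.8 cm 0.3 tilt 49.0 True 0.41 dq 1.0 G [ 0.435 -0.112  0.128]
[-0.023, 0.123, 0.053, 0.15, -0.02, -0.09] deg 7.8 cm 0.2 tilt 56.0 True 0.4 dq 1.0 G [ 0.436 -0.113  0.129]
[-0.022, 0.124, 0.052, 0.22, 0.0, 0.36] deg 7.8 cm 0.4 tilt 63.0 True 0.39 dq 1.1 G [ 0.438 -0.11
[... 1146 characters left out ...]
 109.0 True 0.32 dq 0.7 G [ 0.466 -0.109  0.16 ]
[-0.007, 0.083, 0.027, 0.28, 0.1, 0.1] deg 5.0 cm 0.3 tilt 112.0 True 0.32 dq 0.7 G [ 0.469 -0.108  0.161]
[-0.007, 0.083, 0.027, 0.26, 0.11, 0.08] deg 5.0 cm 0.3 tilt 115.0 True 0.32 dq 0.7 G [ 0.471 -0.107  0.162]
[-0.007, 0.082, 0.027, 0.25, 0.11, 0.06] deg 5.0 cm 0.3 tilt 118.0 True 0.32 dq 0.7 G [ 0.474 -0.106  0.162]
[-0.008, 0.083, 0.027, 0.23, 0.12, 0.04] deg 5.0 cm 0.3 tilt 121.0 True 0.32 dq 0.7 G [ 0.476 -0.104  0.163]
[-0.007, 0.083, 0.027, 0.22, 0.12, 0.03] deg 5.0 cm 0.3 tilt 124.0 True 0.32 dq 0.7 G [ 0.478 -0.103  0.163]
[-0.007, 0.082, 0.027, 0.19, 0.11, 0.02] deg 5.0 cm 0.2 tilt 126.0 True 0.32 dq 0.7 G [ 0.48  -0.102  0.163]
```

```bash
python3 - <<'E'
from pp import *
s=ctrl.get_state();R=Ro.from_quat(s['tool_rot'])
al=np.r_[np.linspace(173,108,8),np.linspace(103,85,5),np.linspace(81.5,25,17)]
zl=lambda x: np.interp(x,[70,85,172],[.122,.135,.232])
kf=[(-85,60+12*min(1,(180-x)/120),x,zl(x),.022) for x in al]
run(kf,(s['eef_pos'],R),s['joint_pos'])
E
```

```text
[-0.026, 0.104, 0.06, -0.56, 0.53, 0.66] deg 7.0 cm 1.0 tilt 6.0 True 0.48 dq 1.0 G [ 0.429 -0.103  0.206]
[-0.028, 0.14, 0.078, -0.3, -0.08, -0.59] deg 9.3 cm 0.7 tilt 15.0 True 0.47 dq 1.2 G [ 0.426 -0.105  0.202]
[-0.029, 0.142, 0.076, -0.19, -0.15, -0.65] deg 9.4 cm 0.7 tilt 23.0 True 0.45 dq 1.2 G [ 0.424 -0.108  0.198]
[-0.029, 0.142, 0.074, -0.09, -0.16, -0.63] deg 9.3 cm 0.7 tilt 31.0 True 0.44 dq 1.2 G [ 0.424 -0.11   0.194]
[-0.028, 0.144, 0.071, 0.01, -0.13, -0.61] deg 9.3 cm 0.6 tilt 39.0 True 0.43 dq 1.2 G [ 0.424 -0.113  0.19 ]
[-0.029, 0.145, 0.069, 0.11, -0.11, -0.61] deg 9.3 cm 0.6 tilt 48.0 True 0.41 dq 1.2 G [ 0.425 -0.115  0.186]
[-0.029, 0.145, 0.066, 0.2, -0.08, -0.62] deg 9.3 cm 0.7 tilt 56.0 True 0.4 dq 1.2 G [ 0.427 -0.117  0.182]
[-0.029, 0.147, 0.064, 0.3, -0.03, -0.65] deg 9.3 cm 0.7 tilt 64.0 True 0.39 dq 1.2 G [ 0.43  -0.118  0.178]
[-0.016, 0.08, 0.034, 0.19, 0.0, -0.37] deg 5.1 cm 0.4 tilt 68.0 True 0.38 dq 0.6 G [ 0.432 -0.118  0.176]
[-0.014, 0.072, 0.029, 0.19, 0.01, -0.34] deg 4.5 cm 0.4 tilt 72.0 True 0.37 dq 0.6 G [ 0.434 -0.119  0.173]
[-0.014, 
[... 1463 characters left out ...]
115.0 True 0.32 dq 0.5 G [ 0.464 -0.115  0.165]
[-0.005, 0.059, 0.019, 0.21, 0.05, 0.05] deg 3.6 cm 0.2 tilt 117.0 True 0.32 dq 0.5 G [ 0.467 -0.114  0.166]
[-0.005, 0.058, 0.019, 0.21, 0.06, 0.04] deg 3.5 cm 0.2 tilt 119.0 True 0.32 dq 0.5 G [ 0.469 -0.114  0.166]
[-0.006, 0.059, 0.019, 0.21, 0.06, 0.03] deg 3.6 cm 0.2 tilt 121.0 True 0.32 dq 0.5 G [ 0.471 -0.113  0.167]
[-0.005, 0.058, 0.019, 0.19, 0.05, 0.02] deg 3.5 cm 0.2 tilt 123.0 True 0.32 dq 0.5 G [ 0.473 -0.113  0.167]
[-0.005, 0.058, 0.019, 0.2, 0.06, 0.02] deg 3.5 cm 0.2 tilt 125.0 True 0.32 dq 0.5 G [ 0.475 -0.112  0.167]
[-0.005, 0.059, 0.019, 0.18, 0.06, 0.01] deg 3.6 cm 0.2 tilt 126.0 True 0.32 dq 0.5 G [ 0.476 -0.111  0.167]
```

Call:
jog_arm:
  steps:
    - [[-0.026, 0.104, 0.06, -0.56, 0.53, 0.66, 0.6], [-0.028, 0.14, 0.078, -0.3, -0.08, -0.59, 0.6], [-0.029, 0.142, 0.076, -0.19, -0.15, -0.65, 0.6], [-0.029, 0.142, 0.074, -0.09, -0.16, -0.63, 0.6], [-0.028, 0.144, 0.071, 0.01, -0.13, -0.61, 0.6], [-0.029, 0.145, 0.069, 0.11, -0.11, -0.61, 0.6], [-0.029, 0.145, 0.066, 0.2, -0.08, -0.62, 0.6], [-0.029, 0.147, 0.064, 0.3, -0.03, -0.65, 0.6]]

```text
time: 9.7
eef_pos: [0.4171, 0.0261, 0.2389]
tool_rot: [0.092, 0.829, -0.54, 0.109]
ft_force: [0.0, -0.6, -2.5]
opening: 0.0655
grip_force: 56.2
```

```bash
python3 - <<'E'
from pp import *
s=ctrl.get_state();R=Ro.from_quat(s['tool_rot']);c=R.apply(U);G=s['eef_pos']+R.apply([0,0,.155])
print(np.degrees(np.arccos(c[2])),c.round(3),G.round(4),s['opening'])
d=-(np.array([0,0,1])-c[2]*c);d/=np.linalg.norm(d);print('lip',(G+.03*c+.034*d).round(4))
a,_=cams.capture('scene');b,_=cams.capture('side')
cv2.imwrite('pics/pour1.png',np.hstack([cv2.resize(a[130:370,140:460],(400,300)),cv2.resize(b[130:340,200:480],(400,300))])[:,:,::-1])
E
```

```text
64.19014895246299 [0.789 0.434 0.435] [ 0.4297 -0.1159  0.1781] 0.06545783948612173
lip [ 0.4664 -0.0958  0.1606]
```

View pics/pour1.png

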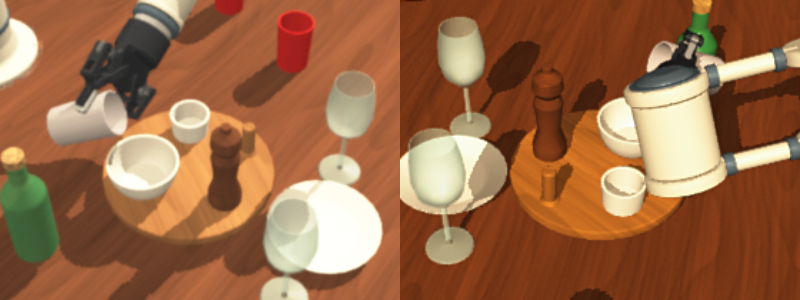

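The scene view shows the tilted cup's mouth at (115,115), just above and behind the bowl at (143,165). It clears the ramekin, the bottle and the mill. Now the slow part of the pour.

Call:
jog_arm:
  steps:
    - [[-0.016, 0.08, 0.034, 0.19, 0, -0.37, 0.6], [-0.014, 0.072, 0.029, 0.19, 0.01, -0.34, 0.6], [-0.014, 0.072, 0.029, 0.21, 0.03, -0.35, 0.6], [-0.015, 0.072, 0.029, 0.22, 0.03, -0.37, 0.6], [-0.014, 0.072, 0.028, 0.24, 0.05, -0.38, 0.6], [-0.011, 0.057, 0.021, 0.2, 0.04, -0.23, 0.6], [-0.011, 0.057, 0.021, 0.2, 0.05, -0.23, 0.6], [-0.011, 0.057, 0.021, 0.2, 0.06, -0.25, 0.6]]

```text
time: 10.8
eef_pos: [0.4339, 0.0288, 0.2146]
tool_rot: [-0.145, 0.805, -0.573, -0.052]
ft_force: [0.6, 0.2, -2.2]
opening: 0.0653
grip_force: 56.2
```

Call:
jog_arm:
  steps:
    - [[-0.012, 0.058, 0.02, 0.22, 0.06, -0.25, 0.6], [-0.011, 0.057, 0.02, 0.21, 0.08, -0.04, 0.6], [-0.011, 0.058, 0.019, 0.22, 0.07, 0.02, 0.6], [-0.011, 0.058, 0.02, 0.22, 0.08, 0.02, 0.6], [-0.006, 0.058, 0.019, 0.22, 0.05, 0.08, 0.6], [-0.005, 0.059, 0.019, 0.22, 0.05, 0.08, 0.6], [-0.005, 0.058, 0.019, 0.22, 0.05, 0.06, 0.6], [-0.005, 0.058, 0.019, 0.21, 0.05, 0.06, 0.6]]

```text
time: 11.8
eef_pos: [0.4513, 0.0337, 0.2151]
tool_rot: [-0.333, 0.739, -0.553, -0.195]
ft_force: [-0.4, -0.1, -1.8]
opening: 0.0655
grip_force: 56.2
```

Call:
jog_arm:
  steps:
    - [[-0.005, 0.059, 0.019, 0.21, 0.05, 0.05, 0.6], [-0.005, 0.058, 0.019, 0.21, 0.06, 0.04, 0.6], [-0.006, 0.059, 0.019, 0.21, 0.06, 0.03, 0.6], [-0.005, 0.058, 0.019, 0.19, 0.05, 0.02, 0.6], [-0.005, 0.058, 0.019, 0.2, 0.06, 0.02, 0.6], [-0.005, 0.059, 0.019, 0.18, 0.06, 0.01, 0.6], [0, 0, 0, 0, 0, 0, 0.6], [0, 0, 0, 0, 0, 0, 0.6]]

```text
time: 12.8
eef_pos: [0.4633, 0.0369, 0.2167]
tool_rot: [-0.462, 0.665, -0.508, -0.294]
ft_force: [0.6, -0.2, -1.5]
opening: 0.0657
grip_force: 56.3
```

```bash
python3 - <<'E'
from pp import *
s=ctrl.get_state();R=Ro.from_quat(s['tool_rot']);c=R.apply(U);G=s['eef_pos']+R.apply([0,0,.155])
print(np.degrees(np.arccos(c[2])),c.round(3),G.round(4),s['opening'],s['ft_force'])
a,_=cams.capture('scene');b,_=cams.capture('side')
cv2.imwrite('pics/pour2.png',np.hstack([cv2.resize(a[190:310,190:350],(400,300),interpolation=2),cv2.resize(b[130:340,200:480],(400,300))])[:,:,::-1])
E
```

```text
126.07219542181295 [ 0.301  0.75  -0.589] [ 0.4755 -0.1099  0.1686] 0.06574688021794442 [ 0.63866013 -0.24118633 -1.54965883]
```

View pics/pour2.png

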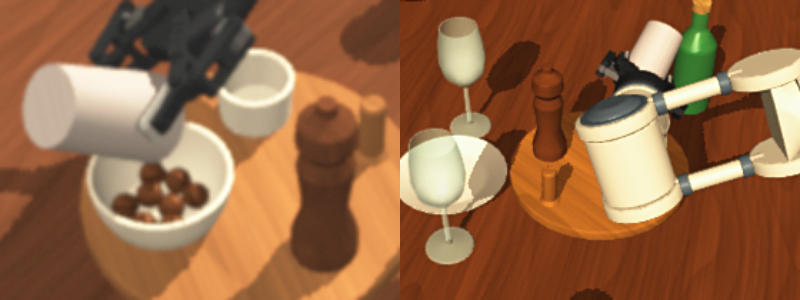

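Seven or so nuts are visible in the bowl at scene crop (165,195), and the wrist load dropped by about 0.8 N, which matches eight nuts. Tilting back.

```bash
python3 - <<'E'
from pp import *
s=ctrl.get_state();a=(s['eef_pos'],Ro.from_quat(s['tool_rot']));q=s['joint_pos']
R1=Ro.from_quat([.586,.639,-.336,.367]);t1=np.array([.4228,.0265,.2752]);v=(R1*a[1].inv()).as_rotvec()
print(np.degrees(np.linalg.norm(v)),(v/15).round(3),((t1-a[0])*100/15).round(3))
for k in range(1,16):
    R=Ro.from_rotvec(v*k/15)*a[1];p=a[0]+(t1-a[0])*min(1,k/8);b=ik(p,R,[q],off=(0,0,0));c=R.apply(U);G=p+R.apply([0,0,.155])
    print(bool(b[0][0]),round(b[0][1],2),abs(b[1]-q).max()*8,'G',G.round(3),'bottom',(G-.07*c).round(3),'mouth',(G+.03*c).round(3));q=b[1]
E
```

```text
155.026750175374 [ 0.018 -0.164 -0.074] [-0.271 -0.069  0.39 ]
True 0.33 1.3186073443428121 G [ 0.468 -0.111  0.175] bottom [ 0.436 -0.162  0.211] mouth [ 0.481 -0.089  0.16 ]
True 0.34 1.313633843561412 G [ 0.46  -0.112  0.181] bottom [ 0.419 -0.161  0.21 ] mouth [ 0.477 -0.091  0.168]
True 0.36 1.309999355945891 G [ 0.452 -0.113  0.186] bottom [ 0.404 -0.159  0.208] mouth [ 0.473 -0.093  0.177]
True 0.37 1.3067958292646669 G [ 0.445 -0.113  0.192] bottom [ 0.391 -0.156  0.204] mouth [ 0.468 -0.095  0.186]
True 0.38 1.3038766311009624 G [ 0.439 -0.114  0.196] bottom [ 0.38  -0.153  0.198] mouth [ 0.463 -0.097  0.196]
True 0.4 1.3011296448465988 G [ 0.432 -0.114  0.201] bottom [ 0.372 -0.149  0.193] mouth [ 0.458 -0.099  0.205]
True 0.41 1.2984904591507327 G [ 0.427 -0.114  0.206] bottom [ 0.366 -0.144  0.187] mouth [ 0.453 -0.101  0.214]
True 0.43 1.2959489284962498 G [ 0.422 -0.114  0.21 ] bottom [ 0.363 -0.139  0.181] mouth [ 0.447 -0.104  0.223]
True 0.45 1.4129212425970836 G [ 0.422 -0.113  0.208] bottom [ 0.367 -0.133  0.169] mouth [ 0.446 -0.104  0.224]
True 0.46 1.410813901422583 G [ 0.423 -0.112  0.205] bottom [ 0.374 -0.127  0.157] mouth [ 0.444 -0.105  0.225]
True 0.47 1.4094380273149447 G [ 0.425 -0.11   0.203] bottom [ 0.383 -0.122  0.147] mouth [ 0.442 -0.106  0.226]
True 0.48 1.4090462620934767 G [ 0.427 -0.109  0.201] bottom [ 0.394 -0.117  0.139] mouth [ 0.441 -0.106  0.227]
True 0.49 1.4098713206918017 G [ 0.429 -0.108  0.199] bottom [ 0.406 -0.113  0.133] mouth [ 0.439 -0.107  0.227]
True 0.49 1.4120935960447332 G [ 0.432 -0.107  0.198] bottom [ 0.42  -0.109  0.129] mouth [ 0.437 -0.107  0.227]
True 0.5 1.4158120608202833 G [ 0.434 -0.107  0.197] bottom [ 0.434 -0.107  0.127] mouth [ 0.435 -0.107  0.227]
```

Call:
jog_arm:
  steps:
    - [[0.018, -0.164, -0.074, -0.51, -0.13, 0.73, 0.6], [0.018, -0.164, -0.074, -0.51, -0.13, 0.73, 0.6], [0.018, -0.164, -0.074, -0.51, -0.13, 0.73, 0.6], [0.018, -0.164, -0.074, -0.51, -0.13, 0.73, 0.6], [0.018, -0.164, -0.074, -0.51, -0.13, 0.73, 0.6], [0.018, -0.164, -0.074, -0.51, -0.13, 0.73, 0.6], [0.018, -0.164, -0.074, -0.51, -0.13, 0.73, 0.6], [0.018, -0.164, -0.074, -0.51, -0.13, 0.73, 0.6]]

```text
time: 13.9
eef_pos: [0.4225, 0.0264, 0.2754]
tool_rot: [0.121, 0.834, -0.534, 0.072]
ft_force: [0.2, -0.3, -1.6]
opening: 0.0651
grip_force: 56.2
```

Call:
jog_arm:
  steps:
    - [[0.018, -0.164, -0.074, 0, 0, 0, 0.6], [0.018, -0.164, -0.074, 0, 0, 0, 0.6], [0.018, -0.164, -0.074, 0, 0, 0, 0.6], [0.018, -0.164, -0.074, 0, 0, 0, 0.6], [0.018, -0.164, -0.074, 0, 0, 0, 0.6], [0.018, -0.164, -0.074, 0, 0, 0, 0.6], [0.018, -0.164, -0.074, 0, 0, 0, 0.6], [0, 0, 0, 0, 0, 0, 0.6]]

```text
time: 14.9
eef_pos: [0.4225, 0.0264, 0.2752]
tool_rot: [0.588, 0.637, -0.336, 0.368]
ft_force: [-0.8, -0.1, -2.6]
opening: 0.0656
grip_force: 56.2
```

```bash
python3 - <<'E'
from pp import *
s=ctrl.get_state();a=(s['eef_pos'],Ro.from_quat(s['tool_rot']));q=s['joint_pos']
print('tilt',np.degrees(np.arccos(a[1].apply(U)[2])),s['ft_force'])
R1=Ro.from_quat([.151,.854,-.084,.491]);t1=np.array([.2587,.3101,.2783])
plan(t1,R1,10,off=(0,0,0))
a,_=cams.capture('scene');I=a[190:310,190:350]
cv2.imwrite('pics/bowl.png',cv2.resize(I,(640,480),interpolation=2)[:,:,::-1])
E
```

```text
tilt 0.05087756233860187 [-0.79698309 -0.05109803 -2.61916576]
n 10 deg/row 6.53 cm/row 3.28 row [0.0, -0.0001, 0.114] [-1.638, 2.837, 0.031] TCP [0.2587 0.3101 0.2783]
```

View pics/bowl.png

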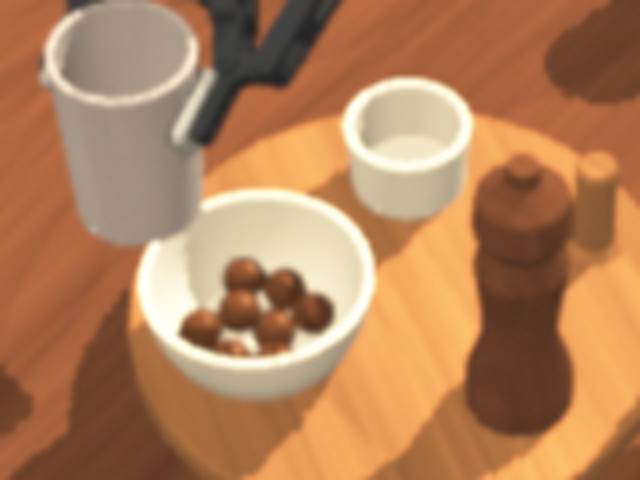

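All eight nuts are in the bowl: six whole at (240,272), (285,286), (313,312), (240,308), (275,326), (201,328), and two tops at (232,348), (275,348). Now returning the cup to its place.

Call:
jog_arm:
  steps:
    - [[0, 0, 0.057, -0.82, 1.42, 0.03, 0.6], [0, 0, 0.114, -1.64, 2.84, 0.03, 0.6], [0, 0, 0.114, -1.64, 2.84, 0.03, 0.6], [0, 0, 0.114, -1.64, 2.84, 0.03, 0.6], [0, 0, 0.114, -1.64, 2.84, 0.03, 0.6], [0, 0, 0.114, -1.64, 2.84, 0.03, 0.6], [0, 0, 0.114, -1.64, 2.84, 0.03, 0.6], [0, 0, 0.114, -1.64, 2.84, 0.03, 0.6]]

```text
time: 15.95
eef_pos: [0.299, 0.2402, 0.2775]
tool_rot: [0.268, 0.825, -0.153, 0.474]
ft_force: [0.3, -0.4, -1.9]
opening: 0.0654
grip_force: 56.3
```

Call:
jog_arm:
  steps:
    - [[0, 0, 0.114, -1.64, 2.84, 0.03, 0.6], [0, 0, 0.114, -1.64, 2.84, 0.03, 0.6], [0, 0, 0.057, -0.82, 1.42, 0, 0.6], [0, 0, 0, 0, 0, -3, 0.6], [0, 0, 0, 0, 0, -4, 0.6], [0, 0, 0, 0, 0, -3, 0.6], [0, 0, 0, 0, 0, -1.5, 0.6], [0, 0, 0, 0, 0, 0, 0.6]]

```text
time: 16.95
eef_pos: [0.2588, 0.3101, 0.1624]
tool_rot: [0.15, 0.854, -0.086, 0.491]
ft_force: [0.7, -0.1, -2.2]
opening: 0.0654
grip_force: 56.3
```

```bash
python3 - <<'E'
from pp import *
s=ctrl.get_state();a=Ro.from_quat(s['tool_rot'])
print(s['eef_pos'],'tilt',np.degrees(np.arccos(a.apply(U)[2])),(s['eef_pos'][2]-.1477)*100,s['ft_force'])
plan([.2587,.31,.1477],Ro.from_quat([.151,.854,-.084,.491]),2,off=(0,0,0))
E
```

```text
[0.25883735 0.31007703 0.16242539] tilt 0.18934007270800615 1.472539204617365 [ 0.65052109 -0.14808029 -2.1780929 ]
n 2 deg/row 0.1 cm/row 0.74 row [0.0015, -0.0006, 0.0004] [-0.007, -0.004, -0.736] TCP [0.2587 0.31   0.1477]
```

Call:
jog_arm:
  steps:
    - [[0.001, 0, 0, 0, 0, -0.6, 0.6], [0.001, 0, 0, 0, 0, -0.5, 0.6], [0, 0, 0, 0, 0, -0.3, 0.6], [0, 0, 0, 0, 0, -0.1, 0.6], [0, 0, 0, 0, 0, 0, 0.6]]

```text
time: 17.58
eef_pos: [0.2587, 0.3105, 0.1482]
tool_rot: [0.152, 0.854, -0.083, 0.491]
ft_force: [-1.1, 0.6, -1.8]
opening: 0.0653
grip_force: 56.3
```

Call:
jog_arm:
  steps:
    - [[0, 0, 0, 0, 0, 0, 0.85], [0, 0, 0, 0, 0, 0, 1], [0, 0, 0, 0, 0, 0, 1], [0, 0, 0, 0, 0, 0, 1], [0, 0, 0, -0.7, 0.25, 0, 1], [0, 0, 0, -0.6, 0.2, 0, 1], [0, 0, 0, 0, 0, 1.5, 1], [0, 0, 0, 0, 0, 2.5, 1]]

```text
time: 18.58
eef_pos: [0.2455, 0.3148, 0.1886]
tool_rot: [0.151, 0.854, -0.084, 0.491]
ft_force: [0.3, -0.1, 0.6]
opening: 0.0856
grip_force: 0.0
```

```bash
python3 - <<'E'
from h import *
q0=ctrl.get_state()['joint_pos']
b=ik([.34,.25,.44],tool(90,0),[[.6,-.4,1.7,0,1.9,.6]],off=(0,0,0))
q1=q0.copy(); 
c=ik([.245,.315,.26],Ro.from_quat([.151,.854,-.084,.491]),[q0],off=(0,0,0))[1]
jplan(q0,c,2);jplan(c,b[1],11)
b2=ik([.56,.075,.42],tool(57.4,0),[[.1,0,1.4,0,1.8,.6]],off=(0,0,0));print(b2)
plan([.56,.075,.42],tool(57.4,0),7,off=(0,0,0),cur=(np.array([.34,.25,.44]),tool(90,0)))
E
```

```text
[-0.0, -0.002, -0.0, 0.04, 0.14, 3.56] deg 0.1 tip [0.387 0.266 0.137] wrist [0.11 0.37 0.31]
[-0.0, 0.001, -0.0, -0.09, -0.14, 3.57] deg 0.1 tip [0.386 0.265 0.173] wrist [0.11 0.36 0.34]
[0.089, 0.063, -0.121, 1.22, -0.71, 1.06] deg 9.3 tip [0.385 0.25  0.17 ] wrist [0.13 0.36 0.37]
[0.088, 0.062, -0.119, 1.11, -0.66, 1.14] deg 9.2 tip [0.383 0.238 0.169] wrist [0.16 0.36 0.39]
[0.087, 0.059, -0.115, 1.01, -0.61, 1.24] deg 8.9 tip [0.378 0.23  0.169] wrist [0.18 0.36 0.42]
[0.086, 0.058, -0.113, 0.93, -0.56, 1.34] deg 8.8 tip [0.373 0.225 0.172] wrist [0.21 0.35 0.44]
[0.084, 0.056, -0.107, 0.87, -0.53, 1.47] deg 8.4 tip [0.367 0.223 0.177] wrist [0.23 0.34 0.46]
[0.084, 0.055, -0.104, 0.82, -0.51, 1.61] deg 8.3 tip [0.36  0.224 0.184] wrist [0.25 0.33 0.49]
[0.082, 0.054, -0.098, 0.79, -0.51, 1.74] deg 7.9 tip [0.355 0.227 0.195] wrist [0.27 0.32 0.51]
[0.081, 0.053, -0.092, 0.75, -0.52, 1.9] deg 7.7 tip [0.35  0.232 0.209] wrist [0.29 0.3  0.54]
[0.08, 0.051, -0.087, 0.71, -0.57, 2.03] deg 7.4 tip [0.346 0.238 0.225] wrist [0.31 0.29 0.56]
[0.078, 0.049, -0.079, 0.67, -0.62, 2.17] deg 7.0 tip [0.342 0.244 0.245] wrist [0.33 0.27 0.58]
[0.078, 0.047, -0.073, 0.62, -0.7, 2.3] deg 6.7 tip [0.34  0.25  0.267] wrist [0.34 0.25 0.61]
((np.True_, np.float64(0.8460051508669717)), array([7.29229576e-02, 7.79541561e-05, 1.29751985e+00, 1.99901018e-13,
       1.84399485e+00, 6.41900294e-01]), np.float64(3.5806404211562656e-23))
n 7 deg/row 4.66 cm/row 4.03 row [0.0, 0.0, -0.0813] [3.143, -2.5, -0.286] TCP [0.56  0.075 0.42 ]
```

Call:
jog_arm:
  steps:
    - [[0, 0, 0, 0, 0, 3.5, 1], [0, 0, 0, 0, 0, 3.6, 1], [0.089, 0.063, -0.121, 1.22, -0.71, 1.06, 1], [0.088, 0.062, -0.119, 1.11, -0.66, 1.14, 1], [0.087, 0.059, -0.115, 1.01, -0.61, 1.24, 1], [0.086, 0.058, -0.113, 0.93, -0.56, 1.34, 1], [0.084, 0.056, -0.107, 0.87, -0.53, 1.47, 1], [0.084, 0.055, -0.104, 0.82, -0.51, 1.61, 1]]

```text
time: 19.58
eef_pos: [0.3054, 0.2788, 0.3394]
tool_rot: [0.524, 0.82, -0.047, 0.226]
ft_force: [0.9, 1.2, 0.4]
opening: 0.0852
grip_force: 0.0
```

Call:
jog_arm:
  steps:
    - [[0.082, 0.054, -0.098, 0.79, -0.51, 1.74, 0.6], [0.081, 0.053, -0.092, 0.75, -0.52, 1.9, 0.6], [0.08, 0.051, -0.087, 0.71, -0.57, 2.03, 0.6], [0.078, 0.049, -0.079, 0.67, -0.62, 2.17, 0.6], [0.078, 0.047, -0.073, 0.62, -0.7, 2.3, 0.6], [0, 0, 0, 0, 0, 0, 0.6]]

```text
time: 20.32
eef_pos: [0.3409, 0.249, 0.4419]
tool_rot: [0.708, 0.706, 0.003, 0.001]
ft_force: [0.2, -0.2, -0.8]
opening: 0.0511
grip_force: 0.0
```

```bash
cat > meas.py <<'E'
from h import *
def meas(tag):
    """bowl and post from both views; boxes follow the rim/post height slices"""
    out={}
    for n in('scene','side'):
        I,d=cams.capture(n);P=cloud(n,d);np.savez(f'{tag}_{n}.npz',I=I,d=d)
        r=np.hypot(P[...,0]-.5264,P[...,1]+.024);J=I.astype(int)
        white=(J.min(2)>110)&(J.max(2)-J.min(2)<60)
        m=white&(P[...,2]>.085)&(P[...,2]<.095)&(r<.145)
        out[n,'bowl']=fit(P[m])
        m=(~white)&(P[...,2]>.093)&(P[...,2]<.105)&(r>.088)&(r<.122)
        _,l,st,_=cv2.connectedComponentsWithStats(m.astype(np.uint8))
        for i in range(1,len(st)):
            if 25<st[i,4]<400: out[n,'post',i]=(P[l==i].mean(0).round(4),st[i,4])
        m=white&(P[...,2]>.09)&(P[...,2]<.11)&(np.hypot(P[...,0]-.385,P[...,1]-.264)<.06)
        if m.sum()>20: out[n,'cup']=fit(P[m])
    for k,v in out.items(): print(k,v)
    return out
E
python3 - <<'E'
from meas import *
s=ctrl.get_state();print(s['joint_pos'].round(2),s['eef_pos'])
meas('m1')
E
```

```text
[ 0.55 -0.38  1.59  0.    1.92  0.55] [0.34090398 0.24897341 0.44193816]
('scene', 'bowl') (array([ 0.4879, -0.0878,  0.0543]), 437)
('scene', 'post', 1) (array([0.5857, 0.0622, 0.099 ]), np.int32(83))
('scene', 'post', 2) (array([ 0.6221, -0.0509,  0.099 ]), np.int32(56))
('scene', 'cup') (array([0.3864, 0.2636, 0.0319]), 233)
('side', 'bowl') (array([ 0.4845, -0.0863,  0.0542]), 232)
('side', 'post', 4) (array([0.5806, 0.0669, 0.0984]), np.int32(80))
('side', 'cup') (array([0.3831, 0.2651, 0.0321]), 168)
```

Call:
jog_arm:
  steps:
    - [[0, 0, -0.081, 3.46, -2.64, -0.3, 0.6], [0, 0, -0.081, 3.46, -2.64, -0.3, 0.6], [0, 0, -0.081, 3.46, -2.64, -0.3, 0.6], [0, 0, -0.081, 3.46, -2.64, -0.3, 0.6], [0, 0, -0.081, 3.46, -2.64, -0.3, 0.6], [0, 0, -0.081, 3.46, -2.64, -0.3, 0.6], [0, 0, -0.081, 3.46, -2.64, -0.3, 0.6], [0, 0, 0, 0, 0, -3, 0.6]]

```text
time: 21.42
eef_pos: [0.5845, 0.0641, 0.3872]
tool_rot: [0.877, 0.48, 0.0, 0.001]
ft_force: [0.2, 0.9, -0.2]
opening: 0.0514
grip_force: 0.0
```

```bash
python3 - <<'E'
from h import *
s=ctrl.get_state();print(s['eef_pos'])
plan([.5831,.0646,.085],tool(57.4,0),4)
# arc rows from the post's measured place
ax=np.array([.5264,-.024]);p=np.array([.5831,.0646])-ax;print(np.degrees(np.arctan2(p[1],p[0])),np.linalg.norm(p))
n=22;q=ik([.5831,.0646,.085],tool(57.4,0),[s['joint_pos']])[1]
a=p
for k in range(1,n+1):
    f=k/n;w=134.2*f;b=Ro.from_euler('z',w,degrees=True).apply([*p,0])[:2]
    qq=ik([*(ax+b),.085],tool(57.4+w,0),[q]);print(k,((b-a)*100).round(2),bool(qq[0][0]),round(qq[0][1],2),abs(qq[1]-q).max().round(2)*8);q=qq[1];a=b
print(134.2/n/57.296)
E
```

```text
[0.58452707 0.0640761  0.38719183]
n 4 deg/row 0.03 cm/row 3.68 row [0.0003, 0.0004, 0.0001] [-0.036, 0.013, -3.68] TCP [0.5831 0.0646 0.24  ]
57.38259203800882 0.10518959073976854
1 [-0.97  0.55] True 0.91 0.8
2 [-1.03  0.45] True 0.88 0.8
3 [-1.07  0.33] True 0.85 0.8
4 [-1.1   0.22] True 0.82 0.8
5 [-1.11  0.1 ] True 0.79 0.8
6 [-1.12 -0.02] True 0.77 0.8
7 [-1.11 -0.14] True 0.74 0.88
8 [-1.09 -0.25] True 0.71 0.88
9 [-1.06 -0.37] True 0.68 0.88
10 [-1.01 -0.48] True 0.65 0.88
11 [-0.96 -0.58] True 0.63 0.96
12 [-0.89 -0.68] True 0.6 0.96
13 [-0.81 -0.77] True 0.57 0.96
14 [-0.72 -0.85] True 0.55 1.04
15 [-0.63 -0.93] True 0.53 1.04
16 [-0.53 -0.99] True 0.51 1.04
17 [-0.42 -1.04] True 0.5 1.04
18 [-0.31 -1.08] True 0.49 1.04
19 [-0.19 -1.1 ] True 0.48 1.04
20 [-0.07 -1.12] True 0.48 1.04
21 [ 0.05 -1.12] True 0.48 1.04
22 [ 0.17 -1.11] True 0.49 1.04
0.10646467467187935
```

Call:
jog_arm:
  steps:
    - [[0, 0, 0, -0.14, 0.05, -4, 0.6], [0, 0, 0, 0, 0, -4.5, 0.6], [0, 0, 0, 0, 0, -3.5, 0.6], [0, 0, 0, 0, 0, -2.7, 0.6], [0, 0, 0, 0, 0, 0, 0.2], [0, 0, 0, 0, 0, 0, 0.2], [0, 0, 0, 0, 0, 0, 0.2], [0, 0, 0, 0, 0, 0, 0.2]]
  force: 20

```text
time: 22.42
eef_pos: [0.5813, 0.0658, 0.2408]
tool_rot: [0.877, 0.481, 0.0, -0.001]
ft_force: [-0.3, 1.5, -9.2]
opening: 0.0212
grip_force: 22.5
```

Call:
jog_arm:
  steps:
    - [[0, 0, 0.05, -0.46, 0.27, 0, 0.2], [0, 0, 0.106, -0.99, 0.51, 0, 0.2], [0, 0, 0.107, -1.05, 0.39, 0, 0.2], [0, 0, 0.107, -1.09, 0.28, 0, 0.2], [0, 0, 0.107, -1.11, 0.16, 0, 0.2], [0, 0, 0.106, -1.11, 0.04, 0, 0.2], [0, 0, 0.107, -1.12, -0.08, 0, 0.2], [0, 0, 0.106, -1.1, -0.2, 0, 0.2]]

```text
time: 23.42
eef_pos: [0.5008, 0.0789, 0.2408]
tool_rot: [0.621, 0.784, -0.0, -0.0]
ft_force: [1.2, -1.8, -9.2]
opening: 0.0212
grip_force: 22.5
```

```bash
cat > arc.py <<'E'
from h import *
def arc(total,n):
    s=ctrl.get_state();ax=np.array([.5264,-.024]);p=s['eef_pos'][:2]-ax;th=np.degrees(np.arctan2(p[1],p[0]))
    y=Ro.from_quat(s['tool_rot']).apply([0,1,0]);print('post az',th,'r',np.linalg.norm(p),'yaw',np.degrees(np.arctan2(y[1],y[0])),'togo',total-th,s['ft_force'],s['opening'])
    a=p
    for k in range(1,n+1):
        b=.105*np.array([np.cos(r:=np.radians(th+(total-th)*k/n)),np.sin(r)]);print(((b-a)*100).round(2).tolist());a=b
    print('yaw/row',np.radians((total-90-np.degrees(np.arctan2(y[1],y[0])))/n)%(2*np.pi))
E
python3 -c "
from arc import *
arc(191.6,15)"
```

```text
post az 103.9860768053518 r 0.10605312813178408 yaw 13.219045746832368 togo 87.6139231946482 [ 1.21381324 -1.82904047 -9.17457164] 0.021176811249761923
[-1.0, -0.41]
[-0.99, -0.41]
[-0.94, -0.51]
[-0.88, -0.6]
[-0.82, -0.69]
[-0.74, -0.77]
[-0.66, -0.84]
[-0.57, -0.91]
[-0.48, -0.96]
[-0.38, -1.0]
[-0.27, -1.03]
[-0.16, -1.06]
[-0.06, -1.07]
[0.05, -1.07]
[0.16, -1.06]
yaw/row 0.10283590985148408
```

Call:
jog_arm:
  steps:
    - [[0, 0, 0.103, -1.0, -0.38, 0, 0.2], [0, 0, 0.103, -0.99, -0.41, 0, 0.2], [0, 0, 0.103, -0.94, -0.51, 0, 0.2], [0, 0, 0.103, -0.88, -0.6, 0, 0.2], [0, 0, 0.103, -0.82, -0.69, 0, 0.2], [0, 0, 0.103, -0.74, -0.77, 0, 0.2], [0, 0, 0.103, -0.66, -0.84, 0, 0.2], [0, 0, 0.103, -0.57, -0.91, 0, 0.2]]

```text
time: 24.42
eef_pos: [0.4342, 0.0282, 0.2408]
tool_rot: [0.255, 0.967, 0.0, -0.002]
ft_force: [-3.5, 1.3, -7.3]
opening: 0.0211
grip_force: 22.6
```

Call:
jog_arm:
  steps:
    - [[0, 0, 0.103, -0.48, -0.96, 0, 0.2], [0, 0, 0.103, -0.38, -1.0, 0, 0.2], [0, 0, 0.103, -0.27, -1.03, 0, 0.2], [0, 0, 0.103, -0.16, -1.06, 0, 0.2], [0, 0, 0.103, -0.06, -1.07, 0, 0.2], [0, 0, 0.1, 0.05, -1.05, 0, 0.2], [0, 0, 0.06, 0.1, -0.7, 0, 0.2], [0, 0, 0, 0, 0, 0, 0.2]]

```text
time: 25.42
eef_pos: [0.422, -0.0413, 0.2407]
tool_rot: [-0.078, 0.997, -0.0, -0.003]
ft_force: [-8.9, -1.2, -5.9]
opening: 0.021
grip_force: 22.8
```

```bash
python3 -c "
from arc import *
arc(191.6,1)
from meas import *
meas('m2')
I=np.load('m2_scene.npz')['I'];J=np.load('m2_side.npz')['I']
cv2.imwrite('pics/turn.png',np.hstack([cv2.resize(I[130:370,140:460],(400,300)),cv2.resize(J[130:340,180:460],(400,300))])[:,:,::-1])"
```

```text
post az -170.60859077405814 r 0.10577314150495498 yaw 98.90566370311194 togo 362.20859077405817 [-8.87878335 -1.21191115 -5.89848148] 0.021035575861393294
[0.15, -0.39]
yaw/row 0.04702503953668798
('scene', 'bowl') (array([ 0.6023, -0.0126,  0.0544]), 437)
('scene', 'post', 2) (array([ 0.4294, -0.0354,  0.0987]), np.int32(56))
('scene', 'cup') (array([0.3866, 0.2639, 0.0318]), 221)
('side', 'bowl') (array([ 0.5985, -0.0113,  0.0543]), 250)
('side', 'post', 4) (array([0.4783, 0.0626, 0.0987]), np.int32(58))
('side', 'cup') (array([0.3828, 0.2651, 0.032 ]), 172)
```

View pics/turn.png

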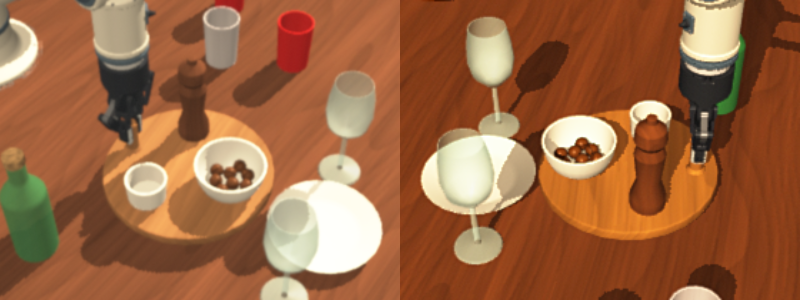

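The bowl, nuts inside, stands at az 9.2° in scene crop (230,170). The plate direction is 11.6°, so I'll add the last 2.3°.

Call:
jog_arm:
  steps:
    - [[0, 0, 0.02, 0.03, -0.21, 0, 0.2], [0, 0, 0.02, 0.03, -0.21, 0, 0.2], [0, 0, 0, 0, 0, 0, 0.2], [0, 0, 0, 0, 0, 0, 0.2]]

```text
time: 26.02
eef_pos: [0.4227, -0.0451, 0.2407]
tool_rot: [-0.097, 0.995, -0.0, -0.003]
ft_force: [-8.5, -3.2, -6.3]
opening: 0.0211
grip_force: 22.7
```

```bash
python3 -c "
from meas import *
o=meas('m3')
A={'scene':(.5286,-.0252),'side':(.5245,-.0228)}
for n in A:
    c=o[n,'bowl'][0];print(n,'bowl az',np.degrees(np.arctan2(c[1]-A[n][1],c[0]-A[n][0])))
    z=np.load(f'm3_{n}.npz');P=cloud(n,z['d']);J=z['I'].astype(int)
    w=(J.min(2)>110)&(J.max(2)-J.min(2)<60)&(P[...,2]>.012)&(P[...,2]<.03)&(np.hypot(P[...,0]-.756,P[...,1]-.023)<.1)
    p=P[w];f,k=fit(p[np.hypot(p[:,0]-.756,p[:,1]-.023)>.078],t=.006);print('plate',f,k,'az',np.degrees(np.arctan2(f[1]-A[n][1],f[0]-A[n][0])),'d',np.hypot(f[1]-A[n][1],f[0]-A[n][0]))
"
```

```text
('scene', 'bowl') (array([ 0.6017, -0.0099,  0.0544]), 439)
('scene', 'post', 1) (array([ 0.4315, -0.0438,  0.0986]), np.int32(79))
('scene', 'cup') (array([0.3863, 0.2637, 0.0318]), 233)
('side', 'bowl') (array([ 0.598 , -0.0084,  0.0542]), 242)
('side', 'post', 4) (array([0.4741, 0.061 , 0.099 ]), np.int32(61))
('side', 'cup') (array([0.3829, 0.2654, 0.032 ]), 169)
scene bowl az 11.821488340607246
plate [0.757  0.023  0.0839] 907 az 11.916469068007924 d 0.23343050357654635
side bowl az 11.084891292242348
plate [0.7563 0.0218 0.0829] 241 az 10.891027625493363 d 0.2360516892547054
```

Aligned within 0.2°. Releasing and backing off upward.

Call:
jog_arm:
  steps:
    - [[0, 0, 0, 0, 0, 0, 0.4], [0, 0, 0, 0, 0, 0, 0.6], [0, 0, 0, 0, 0, 0, 0.6], [0, 0, 0, 0, 0, 1.5, 0.6], [0, 0, 0, 0, 0, 4, 0.6], [0, 0, 0, 0, 0, 5, 0.6], [0, 0, 0, 0, 0, 4, 0.6], [0, 0, 0, 0, 0, 2, 0.6]]

```text
time: 27.12
eef_pos: [0.4236, -0.0446, 0.4105]
tool_rot: [-0.098, 0.995, -0.001, 0.002]
ft_force: [-0.4, 0.2, 0.2]
opening: 0.051
grip_force: 0.0
```

```bash
python3 -c "
from meas import *
o=meas('m4')
A={'scene':(.5286,-.0252),'side':(.5245,-.0228)}
for n in A:
    c=o[n,'bowl'][0];print(n,'bowl az',np.degrees(np.arctan2(c[1]-A[n][1],c[0]-A[n][0])))
I=np.load('m4_scene.npz')['I'];J=np.load('m4_side.npz')['I']
cv2.imwrite('pics/end.png',np.hstack([cv2.resize(I[80:380,120:460],(400,300)),cv2.resize(J[120:420,180:520],(400,300))])[:,:,::-1])"
```

```text
('scene', 'bowl') (array([ 0.6017, -0.0098,  0.0543]), 445)
('scene', 'post', 1) (array([ 0.4265, -0.0464,  0.0988]), np.int32(82))
('scene', 'cup') (array([0.3867, 0.2639, 0.0323]), 225)
('side', 'bowl') (array([ 0.598 , -0.0084,  0.0544]), 248)
('side', 'post', 1) (array([ 0.4215, -0.0422,  0.0992]), np.int32(72))
('side', 'post', 2) (array([0.4759, 0.0607, 0.0989]), np.int32(63))
('side', 'cup') (array([0.383 , 0.2652, 0.032 ]), 160)
scene bowl az 11.896558181530757
side bowl az 11.084891292242348
```

View pics/end.png

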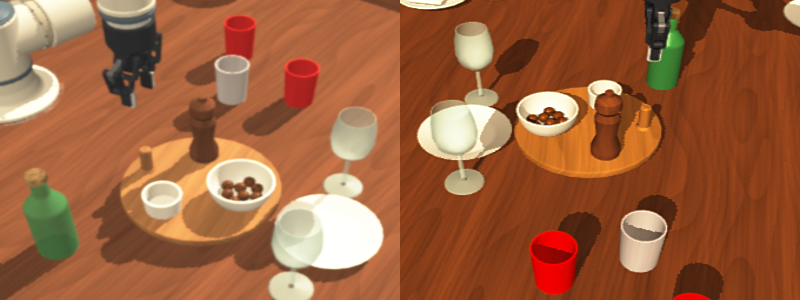

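The bowl, with its nuts, faces the plate at scene crop (240,185). The cup stands upright at (232,80), empty as seen in side (643,240). Glasses and bottle are unmoved, and the gripper is clear.

```bash
python3 -c "
from bench import workorder
print(workorder.finish_job())"
```

```text
the job is handed in; nothing more can be done
None
```

I poured all eight nuts into the larger bowl, turned the lazy Susan until that bowl faced the plate (within about 0.2° by my measurement), left the empty cup standing upright on the table, and handed the job in after about 27 s.

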